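Scoop the beads into the flap-lid box

ROBOT

A 7-joint arm with a two-finger parallel gripper is mounted at the origin on the work surface. World frame = base frame: x ahead of the robot, y to its left, z up, the work surface at z = 0. Lengths are in m, angles in degrees, forces in N, time in s.
With the tool pointing down it reaches from about 0.425 to 0.875 m from the base axis. Payload 4.7 kg.
Tool frame: the origin (TCP) lies between the finger pads; the fingertips stand 8 mm ahead of it and the grasp point (between the pads) lies 11 mm behind it; x points along the fingers, z is the direction in which the jaws open and shut, and the axes are right-handed (so a half turn about x gives the same grasp; the last joint's range is limited). The gripper opens to 87 mm and grips with 3 to 60 N. Pads are 19 mm wide; open, the fingers measure 117 mm over their backs; the gripper's body (75 mm by 190 mm) begins 51 mm behind the grasp point.
Start: joints at [-74.421, 18.392, -4.016, 83.108, 1.295, 78.541, -3.26], TCP at [0.166, 0.629, 0.231] pointing down, gripper open.
Joint ranges: [-163.93, 163.93], [-17.29, 119.83], [-79.2, 71.16], [3.27, 140.29], [-89.18, 269.18], [5.43, 117.66], [-154.24, 154.24]. Speed limits (degrees/s): [147.25, 147.25, 180, 180, 180, 180, 180].

INTERFACE

Orientations are given as [roll, pitch, yaw] about the fixed x, y, z axes, in that order (R = Rz(yaw) Ry(pitch) Rx(roll)).
In Python, from cell import telemetry, vision, sign_off gives the robot as it stands. The module is installed in compiled form; this text tells all that it offers.
- The arm moves only by the tool drive_tool, never from a script. Its arguments are lists of equal length, an entry for each row: "offset": the shift along the tool's x, y, z in m, a list of three; "angular": the turn, a rotation vector about the tool's x, y, z in rad, a list of three. A call has 1 to 10 rows; each row is the pose to reach, as a shift and turn from the pose measured when the call began, along the tool's axes at that moment; what a row does not reach only later rows make up. A row lasts 1/8 s, in which the tool goes at most 62.5 mm and 10.7 degrees, less where a joint would pass 70% of its speed; a pose out of reach is approached as far as the arm can. A call with a gripper value outside its range is refused whole. "fingers" is the closure, from -1 (fully open) to 1 (shut), set as the call begins (left out, the last holds). The fingers move at their own pace and stop on an object; "squeeze" is the grip in N (left out, the last holds). Time passes only in rows, so rows that repeat a pose let the fingers close. It gives the time, the measured TCP pose, the force and the opening at its end, in the units of the state.
- telemetry.get_obs(): the state, without advancing time (a new reading comes with each control period).
- vision.read_camera(name): name is "scene" or "top" or "wrist"; returns a dict with "pixels" (384x512x3 uint8, red, green, blue), "intrinsics" (3x3 intrinsics, pixels), "world_from_camera" (4x4, takes a point from camera to world coordinates); the wrist camera has in their place "T_tool_cam" (4x4, takes a point from camera to tool coordinates, whose origin is the TCP and whose axes are the tool frame's). Camera axes: x right, y up, looking along -z (the intrinsics and any distortion apply to the point x, -y, -z); pixel columns grow to the right and rows downward; lengths in m; the calibration is good to about 2 mm. A picture is of the moment at which its call begins: read the wrist's pose just before it. There is no depth.
- sign_off(): hands the job in, once; it reports no verdict.
The state is a dict: "time_s": time; "qpos": joint angles; "joint_velocities": joint speeds; "effort": joint torques, N m; "tool_pos": TCP position; "tool_rot": TCP orientation; "force": force on the tool from outside, world axes, zero at the start; "wrist_torque": the same for the moment, N m; "grip_width": finger opening in m.
Only numpy, scipy, OpenCV 4.12 (cv2) and the standard library are available. Lean on these libraries where they do the work, as an engineer would, in place of code of your own. Each camera call takes 0.05 s, during which the arm holds its last target.

TASK

Raise the flap of the grey storage box until it stands upright by itself on its stiff hinge, then use the aluminium scoop to move all five ceramic beads from the white tray into the box. The beads are polished: keep the gripper off them, and do not ram the scoop into the tray or wedge it hard there. Leave the tape roll, measuring square, paperweight and marker cap where they are, and finish with the scoop lying flat on the bare desk and the flap still upright.

Things in the scene. Friction and masses are not known exactly. Their poses are not given: they have to be found in the camera images.
- box: grey plastic storage box, fixed to the desk, 180 mm (x) by 190 mm (y) by 105 mm tall, walls and floor 4 mm; origin under its centre. Its flap is hinged along the rim on its +x side (x = +90 mm). The same box may stand left or right of the robot, the tray on the other side
- flap (a joint): angle of the box's flap, rad: 0 closed (level), 1.57 upright, stop at 1.95. It starts part open. The friction hinge holds it wherever it is left; moving it takes 1.5 to 2.5 N at the free edge. The flap is a 4 mm panel, 180 mm from the hinge to its free edge and 190 mm wide, with a thumb tab 60 mm wide that sticks out 14 mm farther in the middle of the free edge
- flap_hinge (a point): middle of the flap's hinge line, on the underside of the flap, 105.5 mm above the desk and 90 mm on the +x side of the box's centre; the hinge line runs along the box's y axis. This frame turns with the flap: its -x axis runs along the flap to the free edge, z is the outer face's normal
- flap_tab (a point): end of the thumb tab, middle of its thickness, 194 mm from the hinge line
- tray: smooth white plastic tray, 180 g, loose: with the beads in it, it slides over the desk at a push of about 0.5 N, until it meets the back rail. 290 mm (x) by 124 mm (y) by 40 mm tall, open on top, walls and floor 5 mm, so inside it is 280 by 114 by 35 mm deep; origin under its centre, at desk height. At the start the beads stand in its +x half, and its -x half is empty
- scoop: flat-bottomed aluminium scoop with a wooden handle, about 140 g, lying flat on the desk at the start. Origin under the middle of the bowl's floor; x points to the open front lip, z up. The bowl is 100 mm long (x -50 to +50) and 94 mm wide; floor 2 mm, closed at the back (38 mm tall) and at the sides (38 mm tall behind, sloping down to nothing at the lip), open in front
- scoop_grip (a point): where to grip the handle, at the centre of its section: scoop frame x -100 mm, z 55 mm. The handle is a straight wooden bar 22 mm wide (y) and 18 mm deep, which rises backwards at 25 degrees from the bowl's back wall (x -50, z 32 mm) to its end (x -154, z 81 mm); its sides are flat and upright, so it can be gripped from straight above with the fingers closing along the scoop's y
- scoop_lip (a point): middle of the scoop's front lip, on the underside: scoop frame x +50 mm, z 0; axes as the scoop's. In the middle of the tray the scoop leaves 10 mm free on each side; beads ride up over the lip only when they have the tray's end wall behind them and that is held; one at a side wall may catch on the scoop's side
- bead0_center (a point): bead 0 (dark blue) is 32 mm across and 30 mm tall, a round glazed ceramic bead with a hole and a small flat (12 mm across) at both ends, 36 g; it stands on a flat end in the far (+x) half of the tray at the start and may roll once tipped. This point is its centre
- bead1_center (a point): bead 1 (orange brown) is 32 mm across and 30 mm tall, a round glazed ceramic bead with a hole and a small flat (12 mm across) at both ends, 36 g; it stands on a flat end in the far (+x) half of the tray at the start and may roll once tipped. This point is its centre
- bead2_center (a point): bead 2 (green) is 32 mm across and 30 mm tall, a round glazed ceramic bead with a hole and a small flat (12 mm across) at both ends, 36 g; it stands on a flat end in the far (+x) half of the tray at the start and may roll once tipped. This point is its centre
- bead3_center (a point): bead 3 (dark red) is 32 mm across and 30 mm tall, a round glazed ceramic bead with a hole and a small flat (12 mm across) at both ends, 36 g; it stands on a flat end in the far (+x) half of the tray at the start and may roll once tipped. This point is its centre
- bead4_center (a point): bead 4 (ochre yellow) is 32 mm across and 30 mm tall, a round glazed ceramic bead with a hole and a small flat (12 mm across) at both ends, 36 g; it stands on a flat end in the far (+x) half of the tray at the start and may roll once tipped. This point is its centre
- rail: low wooden back rail along the far edge of the desk, fixed, never moves, 18 mm thick (x), 1300 mm long (y), 30 mm tall; origin under its centre. Its near face (9 mm on the -x side of the origin) stops a tray that is pushed away from the robot
- tape: black tape roll (diameter 104 mm) on a steel spindle with a foot, 102 mm tall in all, a bystander; origin under its centre
- square: aluminium measuring square lying flat, blade 200 by 32 mm along its x, stock 120 mm along its y at x -100 mm, at most 14 mm tall, a bystander
- paperweight: domed clear glass paperweight, diameter 76 mm, 44 mm tall, a bystander; origin under its centre
- cap: green marker cap standing on its open end, diameter 21 mm, 54 mm tall, a bystander; origin under its centre

How it is judged:
By the outcome, as a careful person would: the job done as asked, in the order asked, and still so for the second after the job is handed in, with the robot touching nothing.
It also fails if it takes over 72 s, if anything falls off the work surface, if the arm or the gripper's body presses on something with over 40 N, if the wrist force passes 120 N, or if a joint passes its speed limit or range.

## Working session

There is one attempt and no reset: what is moved stays moved. The work goes in short steps, Python scripts to look and compute and a tool call to move; the robot and the scene stay as the last step left them, time stands still between calls to the robot, and variables do not carry over. Pictures are saved under pics/ and viewed, and the job is handed in when it is done.

Besides the shell and the picture viewer there is one more tool, called after "Call:" by a JSON object that holds its "method" and its "body". drive_tool: Moves the arm, as the interface text tells. Its arguments: {"type":"object","properties":{"offset":{"type":"array"},"angular":{"type":"array"},"fingers":{"type":"number"},"squeeze":{"type":"number"}},"required":["offset","angular"]}

```bash
mkdir -p pics; ls; python3 - <<'E'
from cell import telemetry, vision
import cv2,numpy as np
print(telemetry.get_obs())
for n in ["scene","top","wrist"]:
    r=vision.read_camera(n)
    cv2.imwrite(f"pics/{n}0.png",r["pixels"][:,:,::-1])
    print(n,{k:np.round(v,4).tolist() for k,v in r.items() if k!="pixels"})
E
```

```text
pics
{'time_s': 0.0, 'qpos': array([-74.42176631,  18.44075771,  -4.01427375,  83.17654252,
         1.29727609,  78.5396793 ,  -3.25747835]), 'joint_velocities': array([-0.00744743,  0.02991653, -0.05887046,  0.00084896, -0.09572792,
       -0.04502881, -0.12079539]), 'effort': array([-4.48854435e-04, -4.91285455e+01, -4.04097615e-01, -3.12529778e+01,
       -6.39441842e-02,  4.39861254e-02,  1.96945653e-04]), 'tool_pos': array([0.16565112, 0.62797404, 0.22942771]), 'tool_rot': array([-175.70564217,   89.88807163, -100.47230725]), 'force': array([ 0.23037326, -0.25036212, -0.41115922]), 'wrist_torque': array([-0.04724091,  0.02285114, -0.0216127 ]), 'grip_width': 0.08741122568941989}
scene {'intrinsics': [[475.4152, 0.0, 252.9432], [0.0, 475.4152, 187.5621], [0.0, 0.0, 1.0]], 'world_from_camera': [[-0.5586, -0.5766, 0.5962, 1.5547], [0.8294, -0.3935, 0.3966, 0.6159], [0.0059, 0.716, 0.6981, 1.223], [0.0, 0.0, 0.0, 1.0]]}
top {'intrinsics': [[476.7532, 0.0, 259.9279], [0.0, 476.7532, 189.3205], [0.0, 0.0, 1.0]], 'world_from_camera': [[0.0047, 0.9971, -0.0766, 0.4298], [-1.0, 0.0041, -0.0089, -0.031], [-0.0085, 0.0766, 0.997, 2.1366], [0.0, 0.0, 0.0, 1.0]]}
wrist {'intrinsics': [[318.6851, 0.0, 255.601], [0.0, 318.6851, 192.7637], [0.0, 0.0, 1.0]], 'T_tool_cam': [[-0.001, 0.2764, -0.961, -0.1537], [-0.0, 0.961, 0.2764, 0.0768], [1.0, 0.0003, -0.001, 0.0011], [0.0, 0.0, 0.0, 1.0]]}
```

View pics/scene0.png

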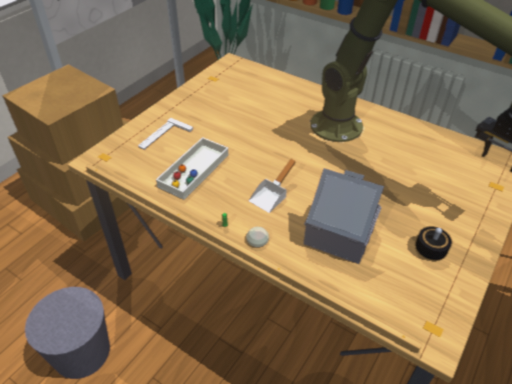

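View pics/top0.png

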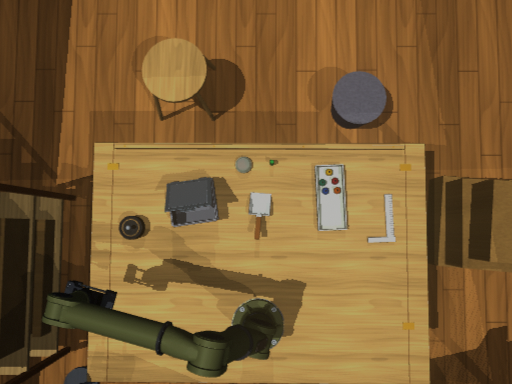

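View pics/wrist0.png

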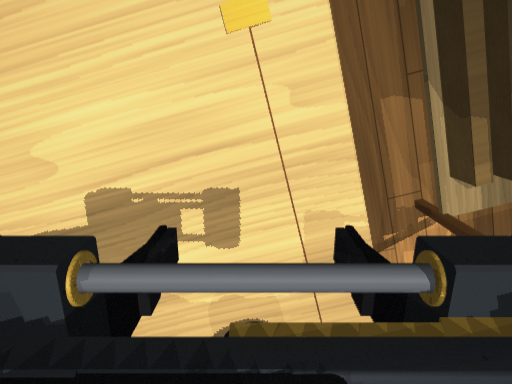

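```bash
python3 - <<'E'
import cv2
s=cv2.imread("pics/scene0.png");t=cv2.imread("pics/top0.png")
cv2.imwrite("pics/s_box.png",cv2.resize(s[150:280,290:470],None,fx=4.4,fy=4.4,interpolation=cv2.INTER_CUBIC))
cv2.imwrite("pics/t_mid.png",cv2.resize(t[140:260,100:260],None,fx=5,fy=5,interpolation=cv2.INTER_CUBIC))
cv2.imwrite("pics/t_r.png",cv2.resize(t[140:260,235:405],None,fx=4.7,fy=4.7,interpolation=cv2.INTER_CUBIC))
E
```

```text
(no output)
```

View pics/s_box.png

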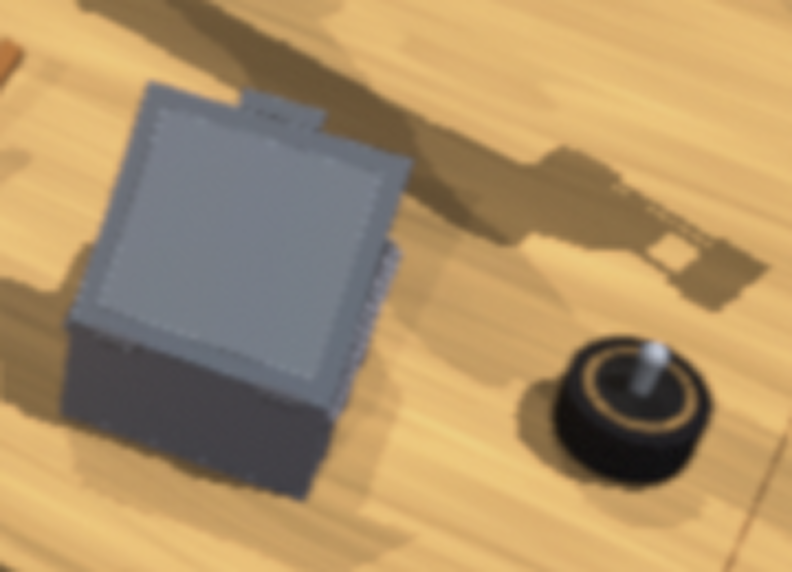

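View pics/t_mid.png

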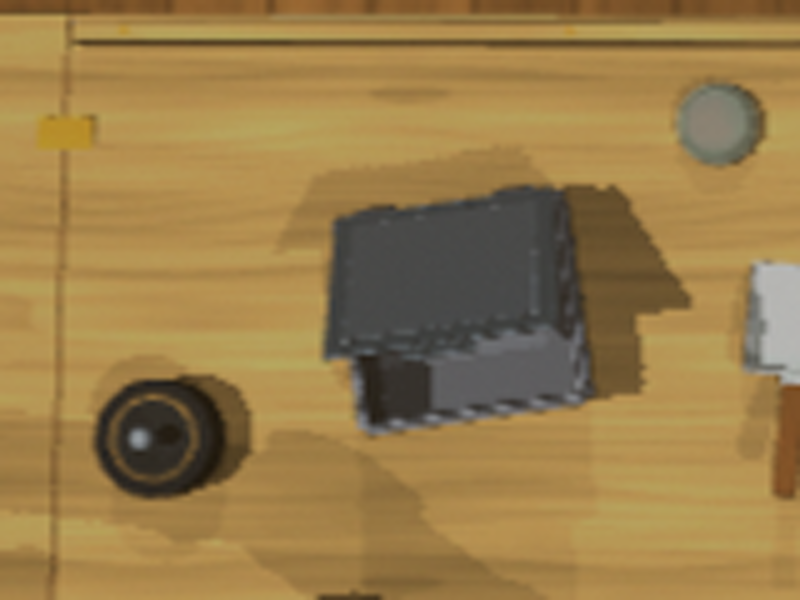

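View pics/t_r.png

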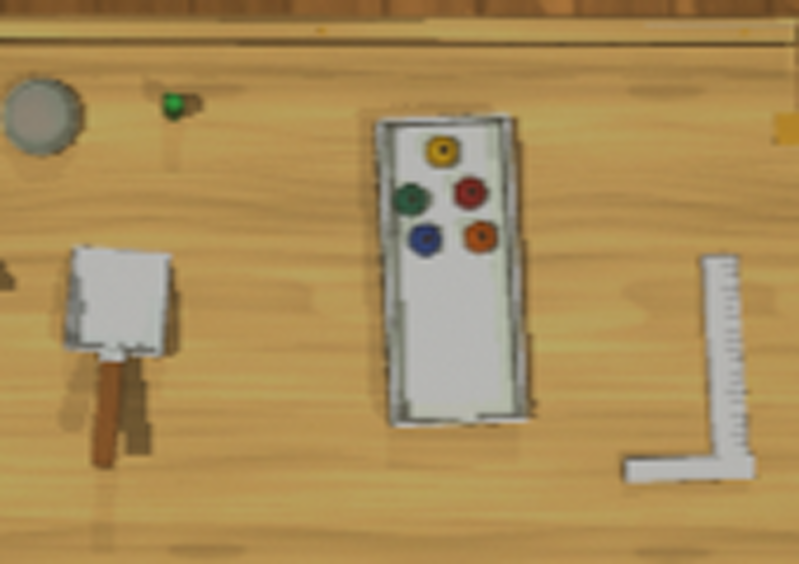

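```bash
cat > h.py <<'E'
import numpy as np, cv2
from scipy.spatial.transform import Rotation as R
from cell import telemetry, vision
def cam(n):
    o=telemetry.get_obs() if n=="wrist" else None
    r=vision.read_camera(n)
    if n=="wrist":
        T=np.eye(4);T[:3,:3]=Rm(o);T[:3,3]=o["tool_pos"]
        r["world_from_camera"]=T@r["T_tool_cam"]
    return r
def Rm(o): return R.from_euler("xyz",o["tool_rot"],degrees=True).as_matrix()
def ray(r,px):
    K=np.asarray(r["intrinsics"]);T=np.asarray(r["world_from_camera"])
    v=np.linalg.inv(K)@[px[0],px[1],1.]
    return T[:3,3],T[:3,:3]@(v*[1,-1,-1])
def onz(r,px,z):
    c,d=ray(r,px); return c+d*(z-c[2])/d[2]
def proj(r,p):
    T=np.asarray(r["world_from_camera"]);q=T[:3,:3].T@(np.asarray(p)-T[:3,3])
    u=np.asarray(r["intrinsics"])@(q*[1,-1,-1]);return u[:2]/u[2]
def tri(r1,p1,r2,p2):
    c1,d1=ray(r1,p1);c2,d2=ray(r2,p2)
    d1=d1/np.linalg.norm(d1);d2=d2/np.linalg.norm(d2)
    s=np.linalg.lstsq(np.stack([d1,-d2],1),c2-c1,rcond=None)[0]
    a=c1+s[0]*d1;b=c2+s[1]*d2
    return (a+b)/2,np.linalg.norm(a-b)
def down(yaw_z):
    """tool rot, x down, tool z axis (jaw) pointing at world yaw (deg)"""
    a=np.radians(yaw_z);z=np.array([np.cos(a),np.sin(a),0]);x=np.array([0,0,-1.]);return np.stack([x,np.cross(z,x),z],1)
def goal(p,Rt,o=None):
    """offset (tool axes) and rotvec to go to TCP position p with rot Rt"""
    o=o or telemetry.get_obs();Rc=Rm(o)
    off=Rc.T@(np.asarray(p)-o["tool_pos"]); rv=R.from_matrix(Rc.T@Rt).as_rotvec()
    return off.round(4),rv.round(3)
def save(r,name,crop=None,f=1):
    im=r["pixels"][:,:,::-1]
    if crop: im=im[crop[1]:crop[3],crop[0]:crop[2]]
    cv2.imwrite(f"pics/{name}.png",cv2.resize(im,None,fx=f,fy=f,interpolation=cv2.INTER_CUBIC))
E
python3 - <<'E'
from h import *
t=cam("top");s=cam("scene")
C=lambda x,y:(100+(x+.5)/5-.5,140+(y+.5)/5-.5)
for p,z in [((370,432),.105),((592,397),.105),((562,188),.107),((335,218),.107)]: print(onz(t,C(*p),z).round(4))
S=lambda x,y:(290+x/4.4,150+y/4.4)
print("box scene hinge corners",[onz(s,S(*p),.107).round(4) for p in [(68,322),(333,412)]])
# flap free corners: scene
print("free corner", tri(t,C(328,357),s,S(410,160)), tri(t,C(580,325),s,S(150,85)))
# tray by mask of white
im=t["pixels"];hsv=cv2.cvtColor(im,cv2.COLOR_RGB2HSV)
m=((hsv[...,1]<60)&(hsv[...,2]>110)).astype(np.uint8);m[:,:240]=m[:,:240]
cs,_=cv2.findContours(m,cv2.RETR_EXTERNAL,cv2.CHAIN_APPROX_NONE)
for c in cs:
    if cv2.contourArea(c)>150:
        rr=cv2.minAreaRect(c);print(rr);b=cv2.boxPoints(rr);print([onz(t,q,.04).round(3)[:2].tolist() for q in b])
G=lambda x,y:(235+(x+.5)/4.7-.5,140+(y+.5)/4.7-.5)
for n,p in dict(y=(442,151),g=(410,199),r=(470,192),b=(425,239),o=(480,237)).items(): print(n,onz(t,G(*p),.035).round(4))
for n,p,z in [("tray",(377,120),.04),("tray",(515,117),.04),("tray",(531,418),.04),("tray",(393,425),.04),("lipL",(75,248),.0),("lipR",(171,255),0.0),("backR",(163,355),.038),("backL",(65,347),.038),("hand end",(103,465),.081),("hand root",(110,362),.04)]: print(n,onz(t,G(*p),z).round(4))
E
```

```text
[0.4278 0.3537 0.105 ]
[0.4584 0.1649 0.105 ]
[0.6369 0.1925 0.107 ]
[0.6104 0.3867 0.107 ]
box scene hinge corners [array([0.6413, 0.2066, 0.107 ]), array([0.6108, 0.3966, 0.107 ])]
free corner (array([0.48595607, 0.36880979, 0.23167509]), np.float64(0.009160077820935923)) (array([0.50949438, 0.17493258, 0.21997948]), np.float64(0.023780550039379462))
((380.0649108886719, 217.92886352539062), (47.360191345214844, 26.200220108032227), 87.39744567871094)
[[0.568, -0.479], [0.574, -0.594], [0.367, -0.6], [0.361, -0.485]]
((259.6310729980469, 204.42758178710938), (20.761371612548828, 23.6679630279541), 4.763641834259033)
[[0.476, 0.038], [0.58, 0.03], [0.573, -0.061], [0.469, -0.053]]
((330.5846252441406, 197.0230712890625), (65.56556701660156, 28.7889404296875), 86.8201675415039)
[[0.699, -0.253], [0.707, -0.38], [0.418, -0.393], [0.411, -0.268]]
y [ 0.6706 -0.3163  0.035 ]
g [ 0.6251 -0.2859  0.035 ]
r [ 0.6319 -0.3424  0.035 ]
b [ 0.5874 -0.2998  0.035 ]
o [ 0.5895 -0.3514  0.035 ]
tray [ 0.6992 -0.2547  0.04  ]
tray [ 0.7025 -0.3844  0.04  ]
tray [ 0.4203 -0.3968  0.04  ]
tray [ 0.4132 -0.2684  0.04  ]
lipL [0.58 0.03 0.  ]
lipR [ 0.5737 -0.0618  0.    ]
backR [ 0.4774 -0.054   0.038 ]
backL [0.4844 0.0377 0.038 ]
hand end [0.3759 0.0009 0.081 ]
hand root [ 0.4706 -0.0045  0.04  ]
```

```bash
python3 - <<'E'
from h import *
t=cam("top");o=telemetry.get_obs()
print(Rm(o).round(3))
c=np.array([.535,.276]);X=np.array([np.cos(np.radians(9)),np.sin(np.radians(9))])
print("pre",c-.1*X, "flush",c+.0805*X)
p=c-.1*X
for yaw in (99,-81): print(goal([p[0],p[1],.225],down(yaw),o))
print("rail",[onz(t,(x,149.5),.03).round(3).tolist() for x in (200,330)], onz(t,(330,144),.03))
print("tape",onz(t,(100+157/5,140+438/5),.1))
E
```

```text
[[-0.    -0.967  0.255]
 [-0.001  0.255  0.967]
 [-1.    -0.    -0.001]]
pre [0.43623117 0.26035655] flush [0.61450891 0.28859297]
(array([ 0.0054, -0.3554, -0.2869]), array([-0.415, -0.001, -0.   ]))
(array([ 0.0054, -0.3554, -0.2869]), array([ 2.727e+00, -0.000e+00,  1.000e-03]))
rail [[0.769, 0.256, 0.03], [0.771, -0.324, 0.03]] [ 0.79559583 -0.32376536  0.03      ]
tape [0.42017668 0.53489577 0.1       ]
```

Call:
{"method": "drive_tool", "body": {"offset": [[0, -0.05, -0.04], [0, -0.1, -0.08], [0, -0.15, -0.12], [0, -0.2, -0.16], [0.002, -0.25, -0.2], [0.004, -0.3, -0.24], [0.0054, -0.34, -0.27], [0.0054, -0.355, -0.287], [0.0054, -0.355, -0.287], [0.0054, -0.355, -0.287]], "angular": [[-0.06, 0, 0], [-0.12, 0, 0], [-0.18, 0, 0], [-0.24, 0, 0], [-0.3, 0, 0], [-0.36, 0, 0], [-0.415, 0, 0], [-0.415, 0, 0], [-0.415, 0, 0], [-0.415, 0, 0]], "fingers": 1, "squeeze": 30}}

```text
time_s: 1.55
tool_pos: [0.4349, 0.262, 0.225]
tool_rot: [57.9, 90.0, 157.0]
force: [0.0, 1.1, -0.3]
grip_width: 0.0017
```

```bash
python3 - <<'E'
from h import *
o=telemetry.get_obs();print(o["time_s"],o["tool_pos"],o["qpos"].round(1),o["grip_width"],o["force"])
save(cam("wrist"),"w1",f=1.5);save(cam("scene"),"s1",(280,110,440,270),4)
E
```

```text
1.55 [0.43489439 0.26195176 0.22500808] [-46.5   1.   12.6 103.9  -0.2  75.2  65.3] 0.0016578491801818084 [ 0.04484611  1.08329357 -0.30463883]
```

View pics/w1.png

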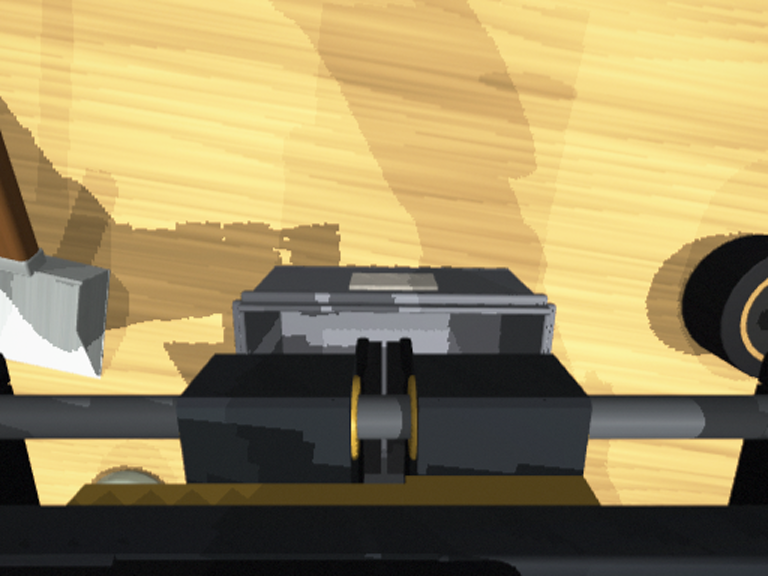

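View pics/s1.png

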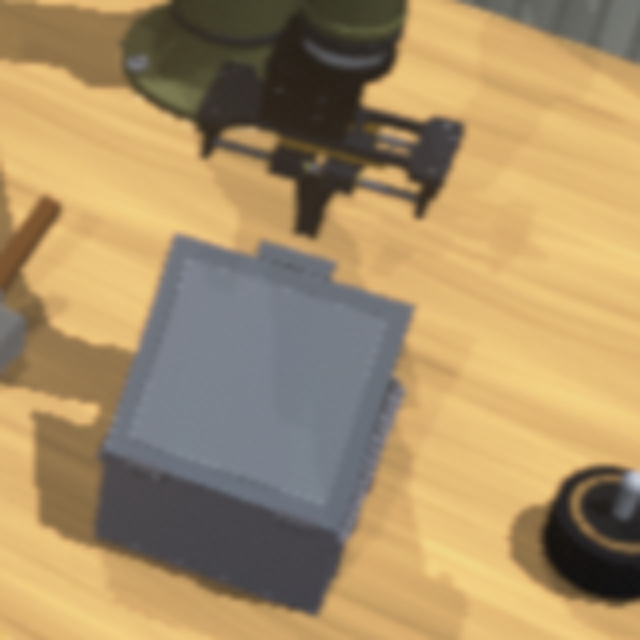

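Call:
{"method": "drive_tool", "body": {"offset": [[0, -0.025, 0], [-0.001, -0.039, 0], [-0.009, -0.048, 0], [-0.017, -0.056, 0], [-0.027, -0.07, 0], [-0.0365, -0.0835, 0], [-0.044, -0.098, 0], [-0.051, -0.114, 0], [-0.056, -0.13, 0], [-0.056, -0.13, 0]], "angular": [[0, 0, 0], [0, 0, 0], [0, 0, 0], [0, 0, 0], [0, 0, 0], [0, 0, 0], [0, 0, 0], [0, 0, 0], [0, 0, 0], [0, 0, 0]]}}

```text
time_s: 2.9
tool_pos: [0.5641, 0.283, 0.2817]
tool_rot: [-88.1, 89.9, 11.0]
force: [1.6, 0.1, 0.6]
grip_width: 0.0001
```

```bash
python3 - <<'E'
from h import *
o=telemetry.get_obs();print(o["time_s"],o["tool_pos"],o["qpos"].round(1),o["grip_width"],o["force"])
save(cam("scene"),"s2",(280,80,440,270),3.1)
E
```

```text
2.9 [0.56409299 0.28300762 0.28169042] [-42.   15.   16.1  82.2  -4.1  83.3  73.2] 5.2612776579105116e-05 [1.56094948 0.13355663 0.59856487]
```

View pics/s2.png

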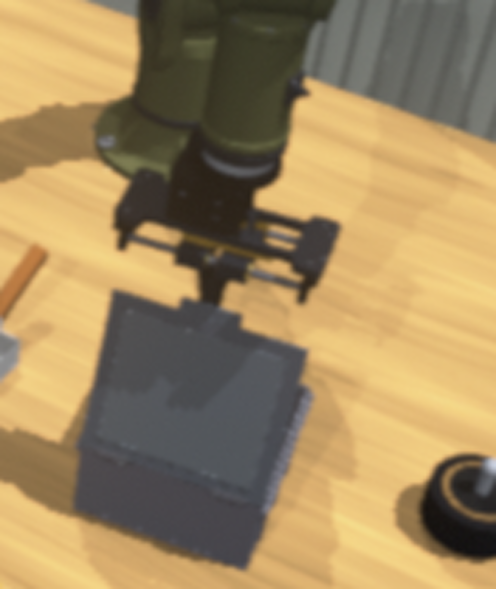

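Call:
{"method": "drive_tool", "body": {"offset": [[-0.002, -0.01, 0], [-0.004, -0.02, 0], [-0.005, -0.03, 0], [-0.006, -0.038, 0], [-0.006, -0.044, 0], [-0.006, -0.047, 0], [-0.006, -0.047, 0]], "angular": [[0, 0, 0], [0, 0, 0], [0, 0, 0], [0, 0, 0], [0, 0, 0], [0, 0, 0], [0, 0, 0]]}}

```text
time_s: 3.82
tool_pos: [0.6102, 0.2906, 0.287]
tool_rot: [-96.4, 90.0, 2.8]
force: [1.2, -0.2, 0.1]
grip_width: 0.0006
```

```bash
python3 - <<'E'
from h import *
o=telemetry.get_obs();print(o["time_s"],o["tool_pos"],o["qpos"].round(1),o["grip_width"],o["force"])
save(cam("scene"),"s3",(280,80,440,270),3.1)
save(cam("top"),"t3",(140,150,260,250),6)
E
```

```text
3.825 [0.6101956  0.29059611 0.28701643] [-39.9  20.8  16.7  74.6  -5.8  85.5  75.4] 0.0005806673796630976 [ 1.19641722 -0.1688266   0.07811664]
```

View pics/s3.png

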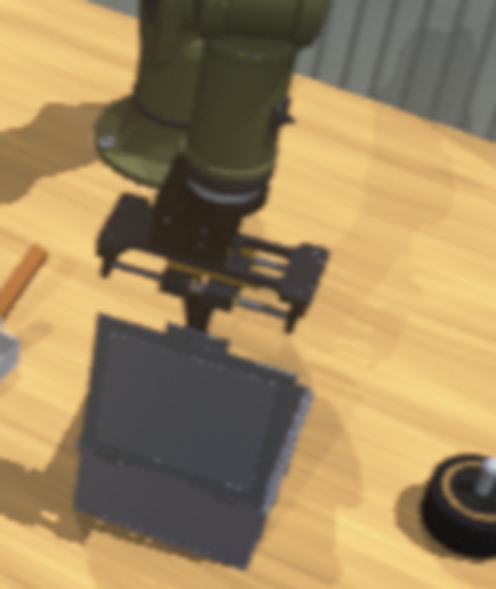

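View pics/t3.png

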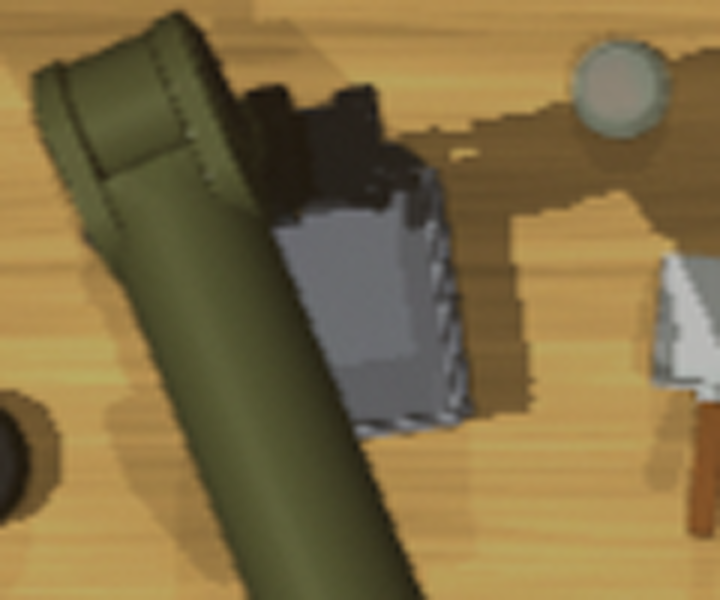

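```bash
python3 - <<'E'
from h import *
s=cam("scene")
c=np.array([.535,.276,0]);a=np.radians(9);X=np.array([np.cos(a),np.sin(a),0]);Y=np.array([-X[1],X[0],0])
f=lambda p:((proj(s,p)-[280,80])*3.1).round(0)
H=c+.09*X+[0,0,.1055]
print("hinge",f(H-.095*Y),f(H+.095*Y), "bottom",f(c+.09*X-.095*Y),f(c+.09*X+.095*Y))
for th in (80,85,90,95):
    t=np.radians(th);u=-np.cos(t)*X+np.sin(t)*np.array([0,0,1.])
    print(th,f(H+.18*u-.095*Y),f(H+.18*u+.095*Y))
E
```

```text
hinge [ 71. 439.] [254. 501.] bottom [ 63. 505.] [237. 567.]
80 [ 98. 291.] [296. 352.]
85 [ 92. 300.] [292. 362.]
90 [ 87. 310.] [288. 372.]
95 [ 81. 321.] [283. 385.]
```

```bash
python3 - <<'E'
from h import *
s=cam("scene");save(s,"s4",(296,170,386,270),6)
E
```

```text
(no output)
```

View pics/s4.png

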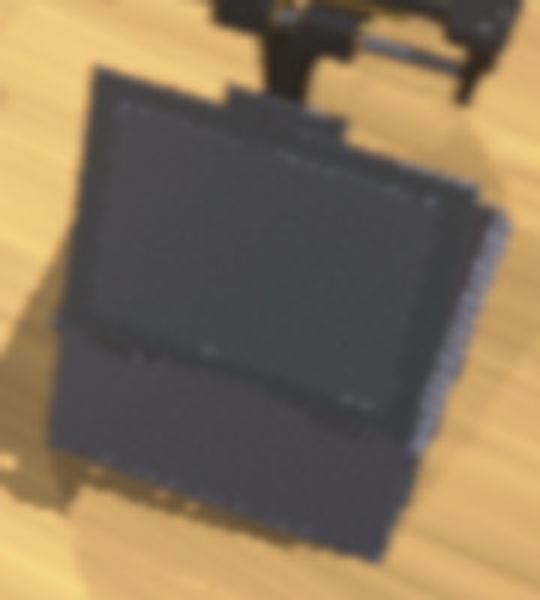

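```bash
python3 - <<'E'
from h import *
s=cam("scene")
q=lambda x,y:(296+x/6-.42,170+y/6-.42)
A=onz(s,q(58,330),.1055);B=onz(s,q(410,450),.1055);A0=onz(s,q(48,445),0);B0=onz(s,q(380,562),0)
print(A,B,np.linalg.norm(A-B),A0,B0,np.linalg.norm(A0-B0))
print("yaw",np.degrees(np.arctan2(-(B-A)[0],(B-A)[1])))
for base,hand in((A,"L"),(B,"R")):
  for n,p in(("L",q(97,67)),("R",q(478,185))):
    if n!=hand: continue
    a=np.radians(9);X=np.array([np.cos(a),np.sin(a),0])
    for th in (75,80,85,90,95):
        t=np.radians(th);P=base-.18*np.cos(t)*X+[0,0,.18*np.sin(t)]
        print(n,th,(proj(s,P)-p).round(1))
E
```

```text
[0.64552252 0.20833825 0.1055    ] [0.61586247 0.3934388  0.1055    ] 0.18746181574885462 [0.63586237 0.20660058 0.        ] [0.60595685 0.391048   0.        ] 0.1868560744597855
yaw 9.103546087384101
L 75 [ 4.  -6.3]
L 80 [ 2.3 -3.9]
L 85 [ 0.6 -1.1]
L 90 [-1.3  2.1]
L 95 [-3.2  5.8]
R 75 [ 3.6 -6.7]
R 80 [ 2.4 -4. ]
R 85 [ 1.2 -0.9]
R 90 [-0.2  2.6]
R 95 [-1.8  6.6]
```

Call:
{"method": "drive_tool", "body": {"offset": [[0, -0.004, 0], [0, -0.008, 0], [0, -0.0115, 0], [0, -0.0115, 0]], "angular": [[0, 0, 0], [0, 0, 0], [0, 0, 0], [0, 0, 0]]}}

```text
time_s: 4.58
tool_pos: [0.6216, 0.2925, 0.2872]
tool_rot: [-88.6, 89.9, 10.6]
force: [-0.3, -0.4, -0.8]
grip_width: 0.0002
```

```bash
python3 - <<'E'
from h import *
s=cam("scene");save(s,"s5",(296,170,386,270),6)
E
```

```text
(no output)
```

View pics/s5.png

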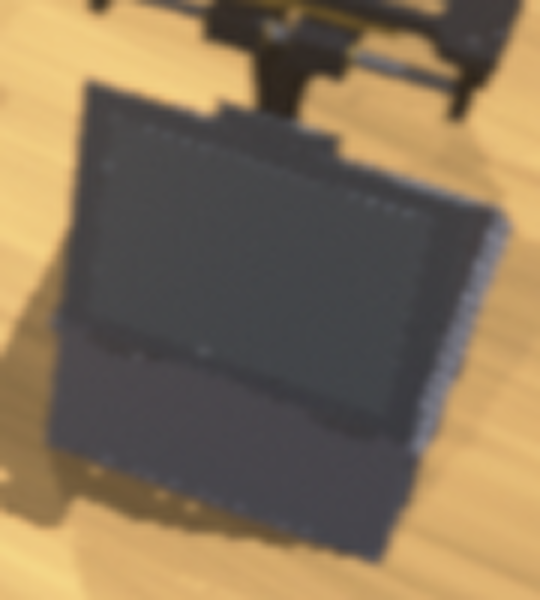

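```bash
python3 - <<'E'
from h import *
print(goal([.44,0,.22],down(85)))
E
```

```text
(array([ 0.0669,  0.226 , -0.2598]), array([0.247, 0.   , 0.001]))
```

Call:
{"method": "drive_tool", "body": {"offset": [[0, 0.03, 0], [0, 0.08, 0], [0, 0.12, -0.03], [0, 0.15, -0.08], [0, 0.175, -0.13], [0.02, 0.2, -0.18], [0.04, 0.215, -0.22], [0.06, 0.226, -0.25], [0.067, 0.226, -0.26], [0.067, 0.226, -0.26]], "angular": [[0, 0, 0], [0, 0, 0], [0.03, 0, 0], [0.07, 0, 0], [0.12, 0, 0], [0.17, 0, 0], [0.22, 0, 0], [0.247, 0, 0], [0.247, 0, 0], [0.247, 0, 0]], "fingers": -0.3, "squeeze": 60}}

```text
time_s: 5.88
tool_pos: [0.4404, 0.0, 0.22]
tool_rot: [-64.8, 89.9, 20.2]
force: [-0.2, 0.4, 0.0]
grip_width: 0.0564
```

```bash
python3 - <<'E'
from h import *
o=telemetry.get_obs();print(o["time_s"],o["tool_pos"],o["qpos"].round(1),o["grip_width"],o["force"])
save(cam("wrist"),"w6",f=1.5);save(cam("scene"),"s6",(200,100,400,270),4)
save(cam("top"),"t6",(100,130,400,270),2.6)
E
```

```text
5.875 [4.40422517e-01 7.15017824e-06 2.20016402e-01] [-32.9  -9.1  26.9 112.8   4.2  75.2  77.6] 0.05644598329961505 [-0.207903    0.37152674  0.0072976 ]
```

View pics/w6.png

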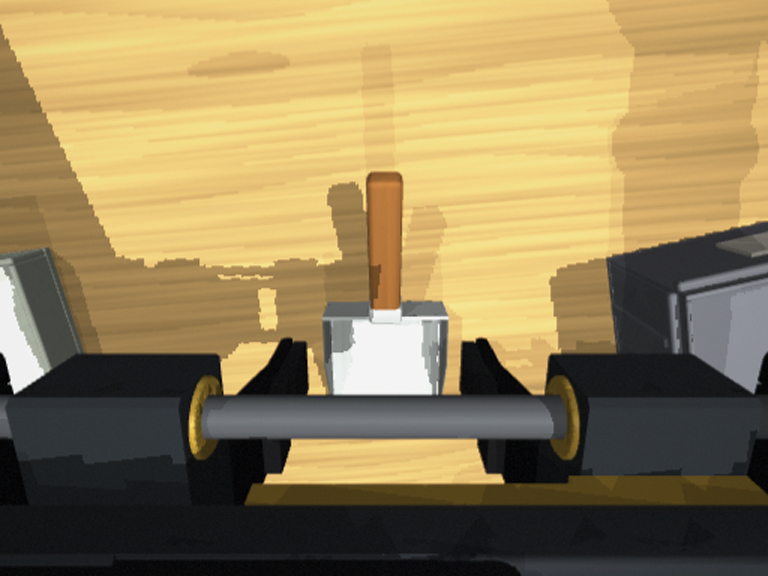

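View pics/s6.png

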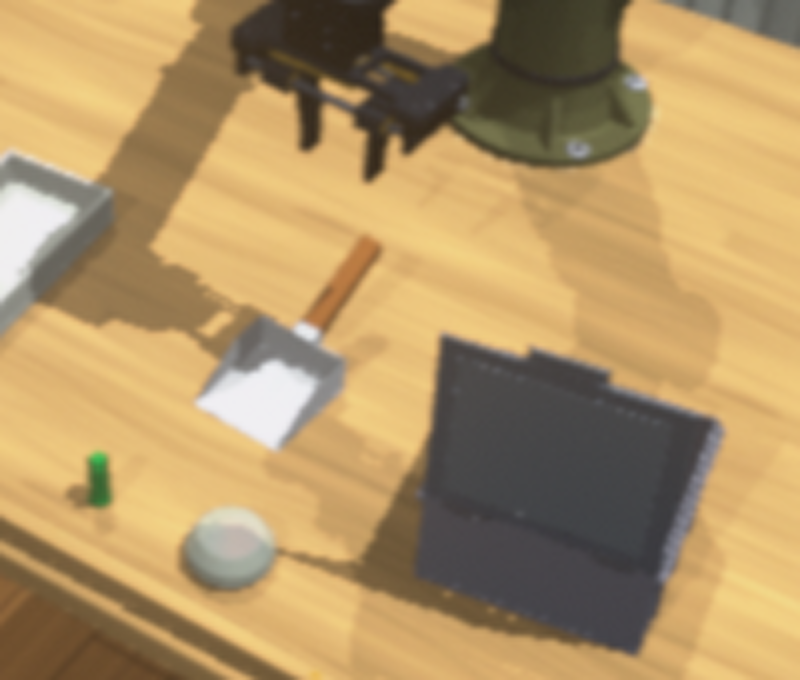

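View pics/t6.png

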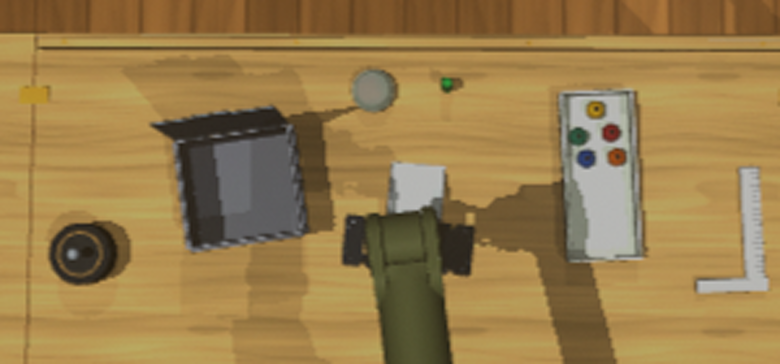

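```bash
python3 - <<'E'
from h import *
w=cam("wrist")
q=lambda x,y:((x+.5)/1.5-.5,(y+.5)/1.5-.5)
E=onz(w,q(384.5,174),.089);B=onz(w,q(387,312),.040)
bl=onz(w,q(323,304),.038);br=onz(w,q(449,303),.038)
print(E,B,bl,br,np.linalg.norm(bl-br),"len",np.linalg.norm((E-B)[:2]))
d=B-E;y=np.degrees(np.arctan2(d[1],d[0]));e=bl-br;print("yaw",y,np.degrees(np.arctan2(e[0],-e[1])),np.degrees(np.arctan2(-e[0],e[1])))
E
```

```text
[0.37728976 0.00872903 0.089     ] [0.47844893 0.00222734 0.04      ] [ 0.46889529 -0.04439616  0.038     ] [0.47603361 0.04838771 0.038     ] 0.09305805357934363 len 0.10136788598116589
yaw -3.6774464223399423 -4.399383451121778 175.60061654887824
```

```bash
python3 - <<'E'
from h import *
print(goal([.428,.0053,.044],down(85.8)))
E
```

```text
(array([0.1765, 0.0134, 0.003 ]), array([-0.011,  0.   ,  0.002]))
```

Call:
{"method": "drive_tool", "body": {"offset": [[0.03, 0.0134, 0.005], [0.07, 0.0134, 0.004], [0.11, 0.0134, 0.004], [0.14, 0.0134, 0.004], [0.16, 0.0134, 0.004], [0.172, 0.0134, 0.004], [0.176, 0.0134, 0.004], [0.176, 0.0134, 0.004]], "angular": [[-0.011, 0, 0], [-0.011, 0, 0], [-0.011, 0, 0], [-0.011, 0, 0], [-0.011, 0, 0], [-0.011, 0, 0], [-0.011, 0, 0], [-0.011, 0, 0]]}}

```text
time_s: 7.08
tool_pos: [0.4286, 0.0065, 0.0449]
tool_rot: [-79.7, 89.8, 6.1]
force: [0.0, -0.5, -0.0]
grip_width: 0.057
```

```bash
python3 - <<'E'
from h import *
o=telemetry.get_obs();print(o["time_s"],o["tool_pos"],o["qpos"].round(1),o["grip_width"],o["force"])
save(cam("wrist"),"w7",f=1.5)
E
```

```text
7.075 [0.42857689 0.00654117 0.04489417] [-32.8   1.7  28.9 126.   -1.   52.4  82.6] 0.05696543296997601 [ 0.00389209 -0.4550413  -0.01953779]
```

View pics/w7.png

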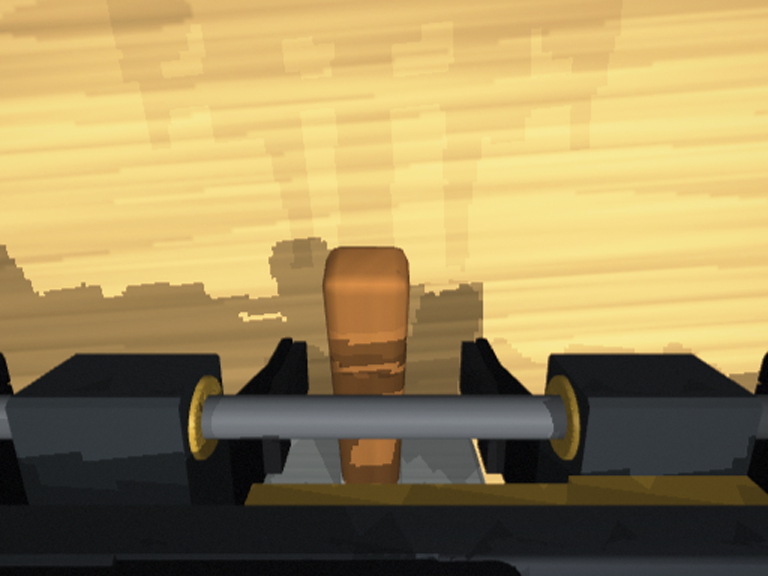

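Call:
{"method": "drive_tool", "body": {"offset": [[0.001, 0, -0.003], [0.001, 0, -0.003]], "angular": [[0, 0, 0], [0, 0, 0]]}}

```text
time_s: 7.38
tool_pos: [0.4289, 0.0033, 0.0446]
tool_rot: [-75.2, 89.7, 10.5]
force: [0.5, 0.1, 0.0]
grip_width: 0.0566
```

Call:
{"method": "drive_tool", "body": {"offset": [[0, 0, 0], [0, 0, 0], [0, 0, 0], [0, 0, 0], [0, 0, 0]], "angular": [[0, 0, 0], [0, 0, 0], [0, 0, 0], [0, 0, 0], [0, 0, 0]], "fingers": 1, "squeeze": 60}}

```text
time_s: 8.0
tool_pos: [0.4289, 0.0033, 0.0445]
tool_rot: [-75.5, 89.7, 10.2]
force: [-0.4, -1.0, 0.2]
grip_width: 0.0215
```

```bash
python3 - <<'E'
from h import *
o=telemetry.get_obs();print(o["time_s"],o["tool_pos"],o["qpos"].round(1),o["grip_width"],o["force"])
save(cam("wrist"),"w8",f=1.5)
print(goal([.43,.0,.20],down(85.8)))
E
```

```text
8.0 [0.42889176 0.00332026 0.04452382] [-32.5   1.7  29.1 126.   -1.1  52.3  83. ] 0.021472758742170774 [-0.41831811 -0.9824313   0.23865824]
(array([-0.1554, -0.002 , -0.0031]), array([-0.   ,  0.001,  0.004]))
```

View pics/w8.png

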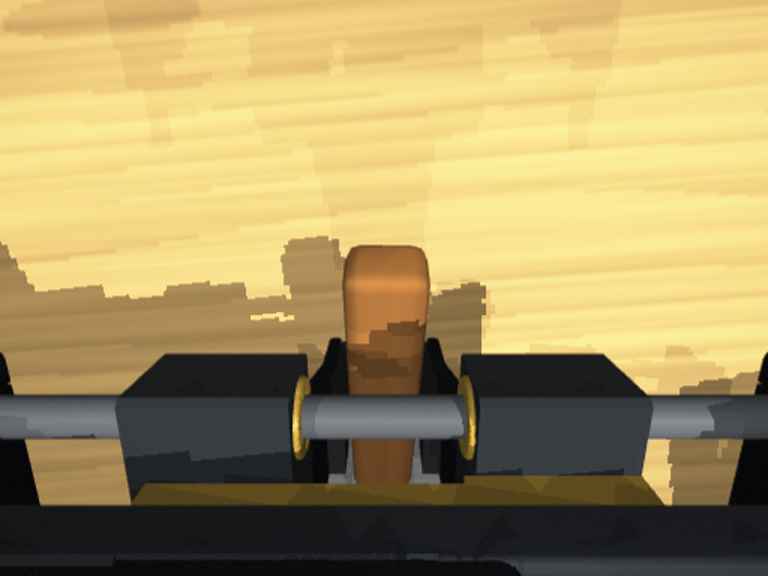

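```bash
python3 - <<'E'
from h import *
print(goal([.40,-.325,.20],down(92.6)))
E
```

```text
(array([-0.1558,  0.004 , -0.3294]), array([-0.119,  0.001,  0.004]))
```

Call:
{"method": "drive_tool", "body": {"offset": [[-0.03, 0, 0], [-0.08, 0, -0.02], [-0.13, 0, -0.06], [-0.156, 0.0, -0.11], [-0.156, 0.0, -0.16], [-0.156, 0.0, -0.21], [-0.156, 0.002, -0.26], [-0.156, 0.004, -0.3], [-0.156, 0.004, -0.329], [-0.156, 0.004, -0.329]], "angular": [[0, 0, 0.002], [0, 0, 0.004], [-0.01, 0, 0.004], [-0.03, 0, 0.004], [-0.05, 0, 0.004], [-0.07, 0, 0.004], [-0.09, 0, 0.004], [-0.11, 0, 0.004], [-0.119, 0, 0.004], [-0.119, 0, 0.004]]}}

```text
time_s: 9.3
tool_pos: [0.3986, -0.327, 0.1999]
tool_rot: [117.3, 89.9, -150.4]
force: [0.1, -0.0, -0.8]
grip_width: 0.0212
```

```bash
python3 - <<'E'
from h import *
o=telemetry.get_obs();print(o["time_s"],o["tool_pos"],o["qpos"].round(1),o["grip_width"],o["force"])
save(cam("wrist"),"w9",f=1.5);save(cam("scene"),"s9",(120,80,320,230),4)
E
```

```text
9.3 [ 0.39858423 -0.32696676  0.19990512] [-17.4   3.1  56.2 106.   -2.6  72.3 131.8] 0.021248477798459845 [ 0.12170634 -0.01431977 -0.81194079]
```

View pics/w9.png

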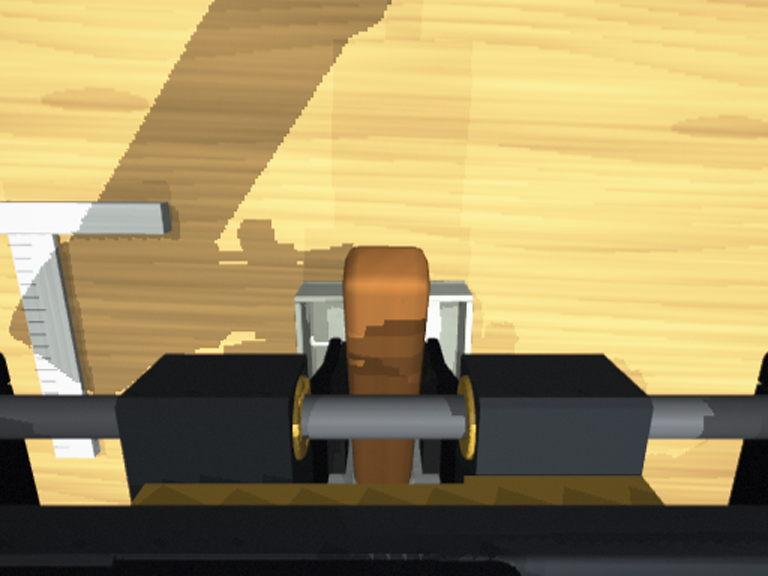

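View pics/s9.png

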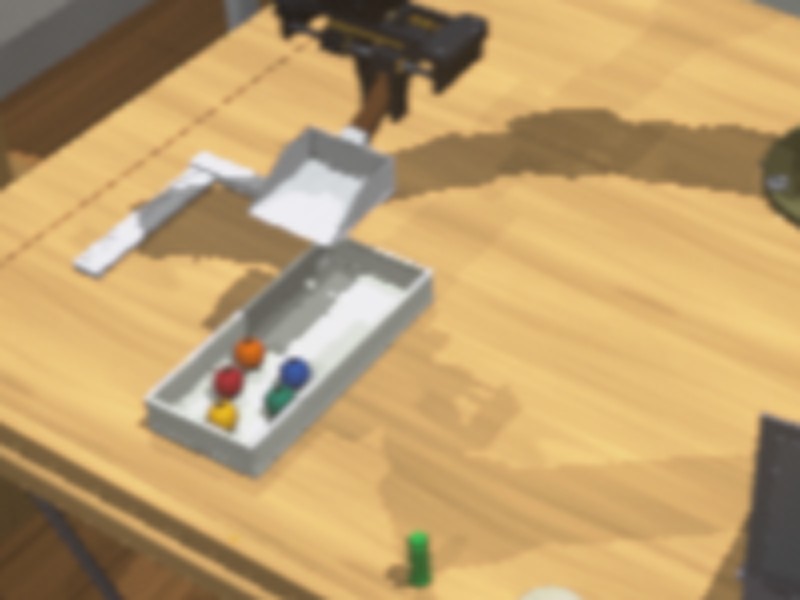

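```bash
python3 - <<'E'
from h import *
w=cam("wrist");s=cam("scene");o=telemetry.get_obs()
q=lambda x,y:((x+.5)/1.5-.5,(y+.5)/1.5-.5)
a=onz(w,q(295,297),.04);b=onz(w,q(473,297),.04);print("near corners",a,b,np.linalg.norm(a-b))
g=lambda x,y:(120+(x+.5)/4-.5,80+(y+.5)/4-.5)
for n,p,z in [("far -y",(148,402),.04),("far +y",(255,462),.04),("near +y",(432,270),.04),("near-y",(330,242),.04)]: print(n,onz(s,g(*p),z))
for n,p in dict(y=(222,412),g=(280,398),r=(229,378),b=(295,370),o=(250,350)).items(): print(n,onz(s,g(*p),.024))
print("lip predicted scene px",[proj(s,o["tool_pos"]+Rm(o)@[.0445,-.15,k])for k in(-.047,.047)], g(252,212),g(328,243))
E
```

```text
near corners [ 0.42143269 -0.38184756  0.04      ] [ 0.41605865 -0.25998743  0.04      ] 0.12197856973245479
far -y [ 0.70873856 -0.36541334  0.04      ]
far +y [ 0.71319458 -0.23626709  0.04      ]
near +y [ 0.41251279 -0.26411129  0.04      ]
near-y [ 0.43439558 -0.3732831   0.04      ]
y [ 0.66924834 -0.31406248  0.024     ]
g [ 0.62502136 -0.2823108   0.024     ]
r [ 0.63067814 -0.33866567  0.024     ]
b [ 0.58756025 -0.29506195  0.024     ]
o [ 0.5897036  -0.34778189  0.024     ]
lip predicted scene px [array([182.00814626, 133.01738197]), array([203.07358445, 141.50228973])] (182.625, 132.625) (201.625, 140.375)
```

```bash
cat >> h.py <<'E'
def scoop(lip,yaw,pitch,o=None):
    """tool offset+rotvec so that lip middle is at lip (world), scoop heading yaw deg, pitch deg lip-down"""
    p=np.radians(pitch);Rt=down(yaw+90)@R.from_euler("z",p).as_matrix()
    return goal(np.asarray(lip)-Rt@np.array([.0445,-.15,0]),Rt,o)
def lipnow(o=None):
    o=o or telemetry.get_obs();return o["tool_pos"]+Rm(o)@[.0445,-.15,0]
TC=np.array([.5636,-.3146]);TY=2.6
def tray(x,y=0,c=TC,yaw=TY):
    a=np.radians(yaw);return c+x*np.array([np.cos(a),np.sin(a)])+y*np.array([-np.sin(a),np.cos(a)])
E
python3 - <<'E'
from h import *
print(scoop([*tray(-.012),.045],TY,5))
print(scoop([*tray(-.012),.007],TY,5))
E
```

```text
(array([ 0.0974, -0.006 ,  0.001 ]), array([0.002, 0.002, 0.087]))
(array([ 0.1354, -0.006 ,  0.0009]), array([0.002, 0.002, 0.087]))
```

Call:
{"method": "drive_tool", "body": {"offset": [[0.03, -0.006, 0.001], [0.06, -0.006, 0.001], [0.08, -0.006, 0.001], [0.0975, -0.006, 0.001], [0.11, -0.006, 0.001], [0.12, -0.006, 0.001], [0.13, -0.006, 0.001], [0.1354, -0.006, 0.001], [0.1354, -0.006, 0.001]], "angular": [[0.002, 0.002, 0.03], [0.002, 0.002, 0.06], [0.002, 0.002, 0.087], [0.002, 0.002, 0.087], [0.002, 0.002, 0.087], [0.002, 0.002, 0.087], [0.002, 0.002, 0.087], [0.002, 0.002, 0.087], [0.002, 0.002, 0.087]]}}

```text
time_s: 10.62
tool_pos: [0.4061, -0.3217, 0.0642]
tool_rot: [90.0, 85.0, -177.4]
force: [-0.4, 0.3, -1.2]
grip_width: 0.0212
```

```bash
python3 - <<'E'
from h import *
o=telemetry.get_obs();print(o["time_s"],o["tool_pos"],o["qpos"].round(1),o["grip_width"],o["force"],lipnow(o))
save(cam("scene"),"s10",(120,80,320,230),4)
save(cam("wrist"),"w10",f=1.5)
E
```

```text
10.625 [ 0.4061399  -0.32169543  0.06424276] [-11.9  19.7  52.7 110.8 -13.9  61.5 139.3] 0.02119689701745429 [-0.3741058   0.29586772 -1.17862605] [ 0.55154587 -0.31514129  0.00684593]
```

View pics/s10.png

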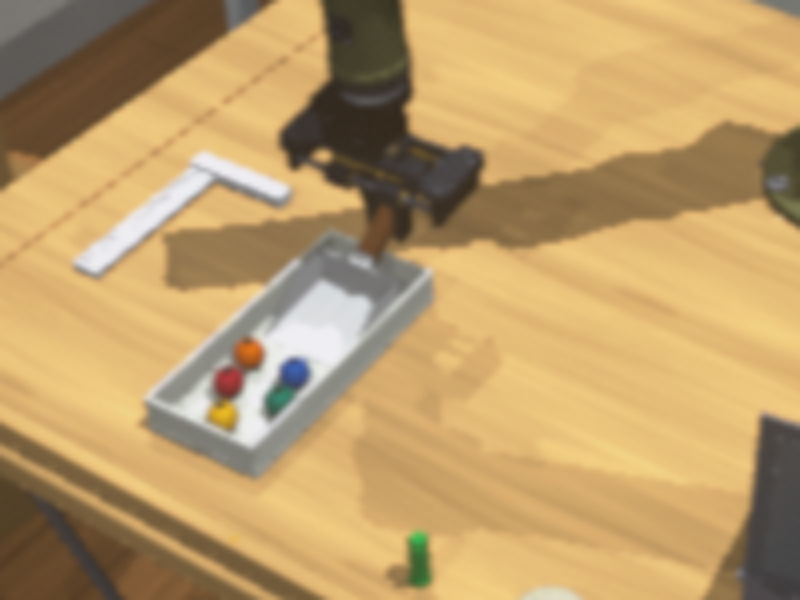

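View pics/w10.png

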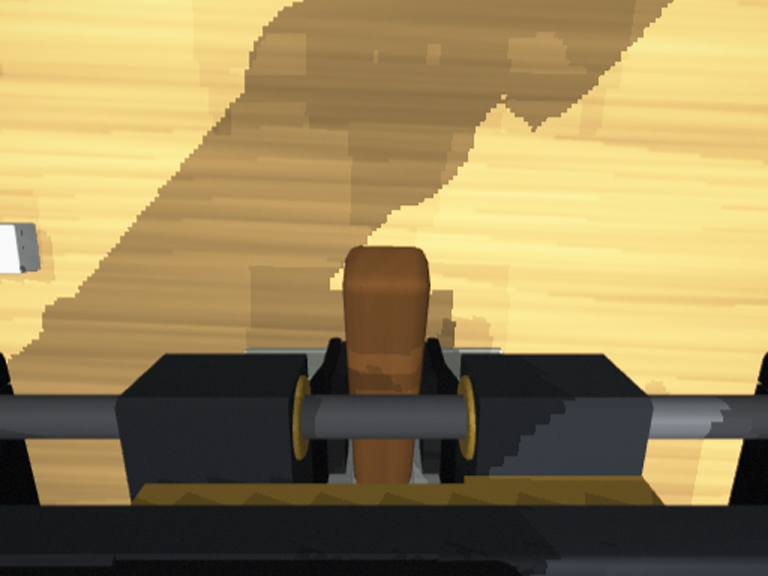

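```bash
python3 - <<'E'
from h import *
for x in (0,.03,.07): print(scoop([*tray(x),.0058],TY,5))
E
```

```text
(array([ 0.0005, -0.0119,  0.0002]), array([-0.   , -0.   ,  0.001]))
(array([-0.0021, -0.0417,  0.0002]), array([-0.   , -0.   ,  0.001]))
(array([-0.0056, -0.0816,  0.0002]), array([-0.   , -0.   ,  0.001]))
```

Call:
{"method": "drive_tool", "body": {"offset": [[0.0005, -0.01, 0], [-0.0003, -0.02, 0], [-0.0011, -0.03, 0], [-0.002, -0.04, 0], [-0.0028, -0.05, 0], [-0.0037, -0.06, 0], [-0.0046, -0.07, 0], [-0.0056, -0.082, 0], [-0.0056, -0.082, 0]], "angular": [[0, 0, 0], [0, 0, 0], [0, 0, 0], [0, 0, 0], [0, 0, 0], [0, 0, 0], [0, 0, 0], [0, 0, 0], [0, 0, 0]]}}

```text
time_s: 11.85
tool_pos: [0.49, -0.3178, 0.0631]
tool_rot: [90.5, 85.1, -176.9]
force: [-0.2, 0.5, -0.8]
grip_width: 0.0211
```

```bash
python3 - <<'E'
from h import *
o=telemetry.get_obs();print(o["time_s"],o["tool_pos"],o["qpos"].round(1),o["grip_width"],o["force"],lipnow(o))
save(cam("scene"),"s11",(120,80,320,230),4)
E
```

```text
11.85 [ 0.48999138 -0.31778141  0.0630947 ] [ -9.9  28.   48.6 101.2 -19.4  64.8 137.8] 0.02108695571392645 [-0.22498664  0.4848278  -0.8265723 ] [ 0.63546838 -0.31103961  0.00589995]
```

View pics/s11.png

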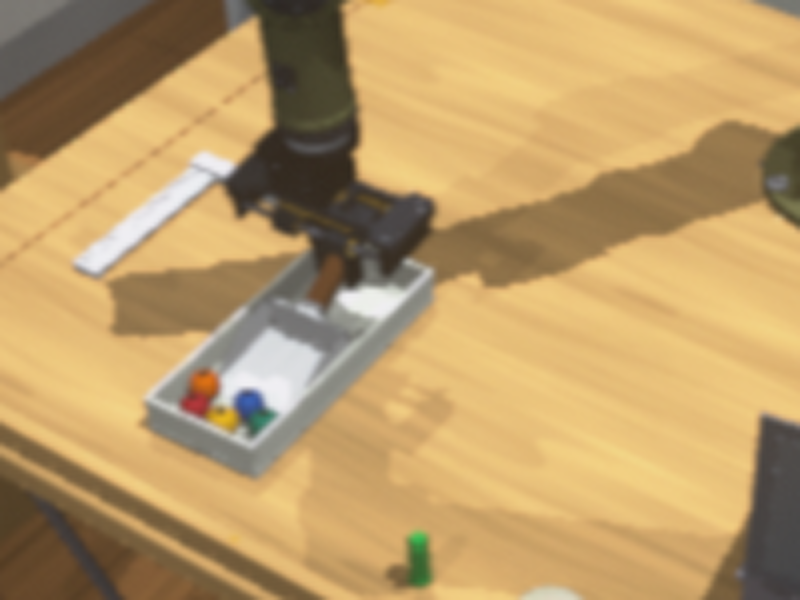

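Call:
{"method": "drive_tool", "body": {"offset": [[-0.0008, -0.01, 0], [-0.0017, -0.02, 0], [-0.0025, -0.029, 0], [-0.0033, -0.038, 0], [-0.0041, -0.047, 0], [-0.0049, -0.056, 0], [-0.0055, -0.063, 0], [-0.0061, -0.07, 0], [-0.0061, -0.07, 0]], "angular": [[0, 0, 0], [0, 0, 0], [0, 0, 0], [0, 0, 0], [0, 0, 0], [0, 0, 0], [0, 0, 0], [0, 0, 0], [0, 0, 0]]}}

```text
time_s: 13.02
tool_pos: [0.5604, -0.3145, 0.063]
tool_rot: [90.6, 85.1, -176.8]
force: [0.3, 0.5, -1.2]
grip_width: 0.0215
```

```bash
python3 - <<'E'
from h import *
o=telemetry.get_obs();print(o["time_s"],o["tool_pos"],o["qpos"].round(1),o["grip_width"],o["force"],lipnow(o))
save(cam("scene"),"s12",(120,80,320,230),4)
E
```

```text
13.025 [ 0.56035912 -0.31453671  0.0630321 ] [ -8.   34.5  46.   92.  -22.8  68.3 135.6] 0.021464363846659725 [ 0.26781513  0.53684586 -1.171372  ] [ 0.70585986 -0.30779009  0.00589833]
```

View pics/s12.png

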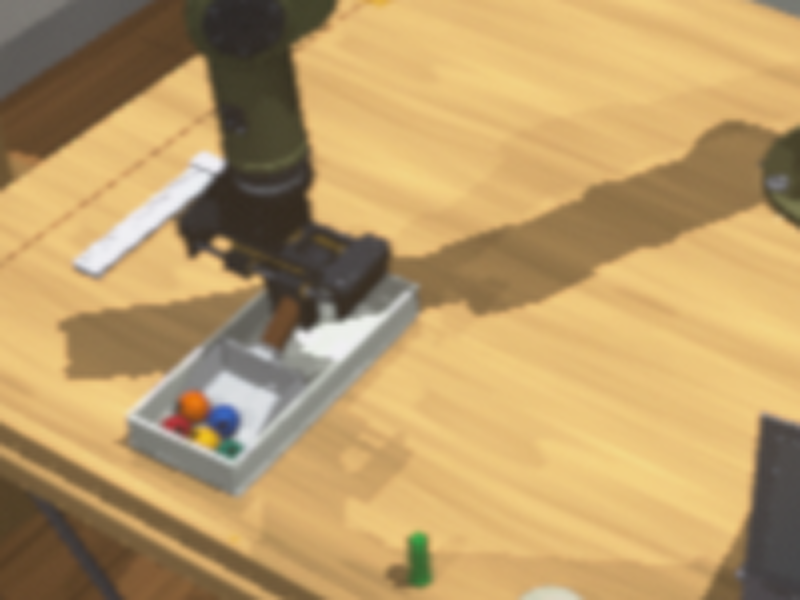

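Call:
{"method": "drive_tool", "body": {"offset": [[-0.0006, -0.007, 0], [-0.0012, -0.014, 0], [-0.0018, -0.021, 0], [-0.0024, -0.028, 0], [-0.003, -0.035, 0], [-0.0036, -0.042, 0], [-0.0036, -0.042, 0]], "angular": [[0, 0, 0], [0, 0, 0], [0, 0, 0], [0, 0, 0], [0, 0, 0], [0, 0, 0], [0, 0, 0]]}}

```text
time_s: 13.95
tool_pos: [0.6033, -0.3123, 0.0629]
tool_rot: [90.6, 85.2, -176.7]
force: [0.7, -0.8, -0.3]
grip_width: 0.0212
```

```bash
python3 - <<'E'
from h import *
o=telemetry.get_obs();print(o["time_s"],o["tool_pos"],o["qpos"].round(1),o["grip_width"],o["force"],lipnow(o))
save(cam("scene"),"s13",(120,100,270,215),5);save(cam("top"),"t13",(290,130,390,230),6)
E
```

```text
13.95 [ 0.60330507 -0.31230689  0.06291762] [ -6.7  38.4  44.6  85.9 -24.6  70.7 134. ] 0.021203570695648866 [ 0.68999494 -0.77995651 -0.29344523] [ 0.7488616  -0.30547488  0.00593632]
```

View pics/s13.png

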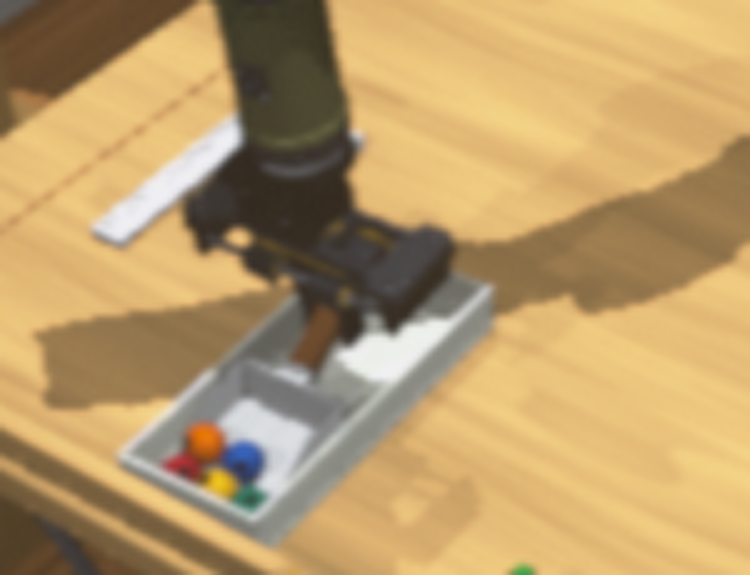

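View pics/t13.png

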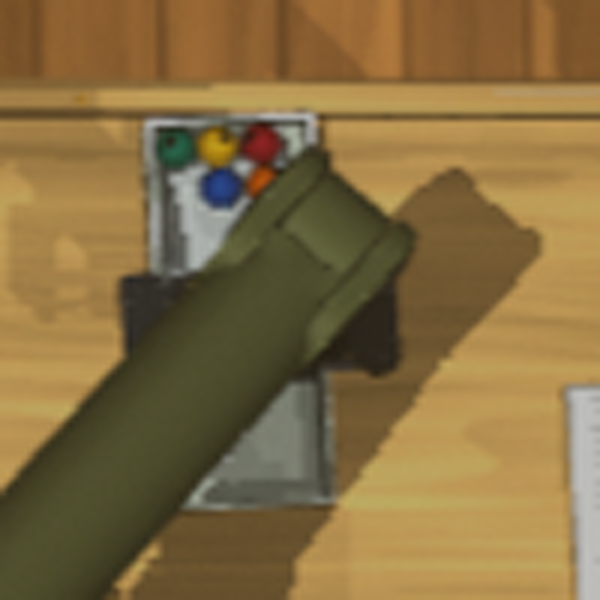

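Call:
{"method": "drive_tool", "body": {"offset": [[-0.0004, -0.005, 0], [-0.0008, -0.01, 0], [-0.0012, -0.014, 0], [-0.0012, -0.014, 0]], "angular": [[0, 0, 0], [0, 0, 0], [0, 0, 0], [0, 0, 0]]}}

```text
time_s: 14.55
tool_pos: [0.6176, -0.3115, 0.0629]
tool_rot: [90.6, 85.2, -176.7]
force: [0.4, -0.4, -0.5]
grip_width: 0.0214
```

```bash
python3 - <<'E'
from h import *
o=telemetry.get_obs();print(o["time_s"],o["tool_pos"],o["qpos"].round(1),o["grip_width"],o["force"],lipnow(o))
save(cam("scene"),"s14",(130,140,230,215),8);save(cam("top"),"t14",(300,140,360,190),10)
E
```

```text
14.55 [ 0.61759721 -0.31151455  0.06285066] [ -6.3  39.8  44.1  83.8 -25.1  71.5 133.5] 0.021381719402938336 [ 0.39818837 -0.4372231  -0.48745294] [ 0.76319148 -0.30466888  0.00596749]
```

View pics/s14.png

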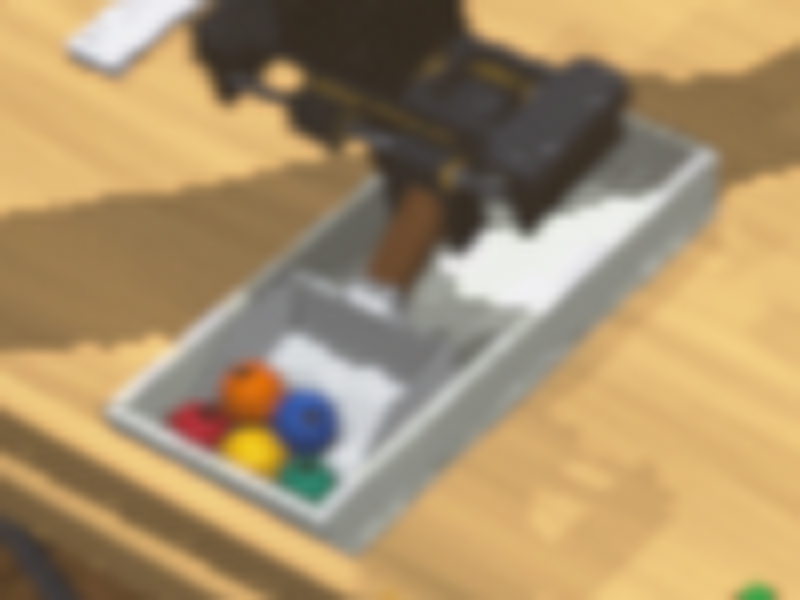

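View pics/t14.png

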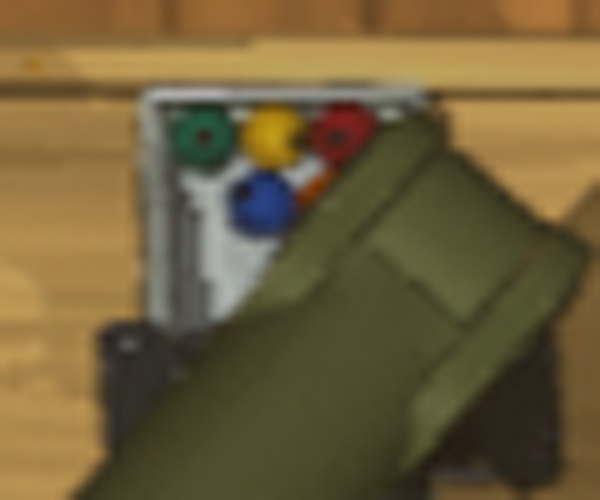

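```bash
python3 - <<'E'
from h import *
s=cam("scene");o=telemetry.get_obs()
g=lambda x,y:(130+(x+.5)/8-.5,140+(y+.5)/8-.5)
for p in [(106,410),(335,530),(718,155)]: print(onz(s,g(*p),.04))
for n,p in dict(r=(197,420),y=(252,450),g=(306,478),o=(250,390),b=(306,420)).items(): print(n,onz(s,g(*p),.022))
# predicted lip px
print([((proj(s,o["tool_pos"]+Rm(o)@[.0445,-.15,k])-[130,140])*8).round() for k in(-.047,.047)])
for x in (.771,.775,.78): print(x,[((proj(s,[x,y,.03])-[130,140])*8).round() for y in(-.37,-.25)])
E
```

```text
[ 0.77731015 -0.36836276  0.04      ]
[ 0.77595366 -0.23671938  0.04      ]
[ 0.4871903  -0.24861208  0.04      ]
r [ 0.74727118 -0.34536099  0.022     ]
y [ 0.74762365 -0.31236834  0.022     ]
g [ 0.74728675 -0.28106802  0.022     ]
o [ 0.71951528 -0.33872896  0.022     ]
b [ 0.71983755 -0.30515176  0.022     ]
[array([161., 459.]), array([327., 539.])]
0.771 [array([113., 413.]), array([318., 523.])]
0.775 [array([107., 418.]), array([312., 529.])]
0.78 [array([ 99., 425.]), array([304., 536.])]
```

```bash
python3 - <<'E'
from h import *
o=telemetry.get_obs();M=Rm(o);h=-M[:,1];yaw=np.degrees(np.arctan2(h[1],h[0]));print("yaw",yaw,"pitch",np.degrees(np.arcsin(-h[2])))
L=lipnow(o)
Y=2.5
f=lambda *a:print([x.tolist() for x in scoop(*a,o)])
f([L[0],L[1]-.005,.006],Y,5)
f([.767,L[1]-.005,.006],Y,5)
f([.767,L[1]-.005,.0058],Y,2.5)
f([.767,L[1]-.005,.0062],Y,0)
for th in (5,10,15,20):
    t=np.radians(th);f([.667+.1*np.cos(t),L[1]-.005,.0065+.1*np.sin(t)],Y,-th)
E
```

```text
yaw 2.6995651138072017 pitch 4.815295621645077
[[-0.0005, 0.0001, -0.0045], [0.003, -0.001, 0.003]]
[[-0.0008, -0.0041, -0.0047], [0.003, -0.001, 0.003]]
[[0.006, -0.0023, -0.0047], [0.003, -0.001, -0.04]]
[[0.0122, -0.0008, -0.0047], [0.004, -0.001, -0.084]]
[[0.0167, 0.0025, -0.0047], [0.004, -0.001, -0.171]]
[[0.0218, 0.0054, -0.0046], [0.004, -0.001, -0.259]]
[[0.0271, 0.0078, -0.0045], [0.004, -0.0, -0.346]]
[[0.0326, 0.0097, -0.0044], [0.004, -0.0, -0.433]]
```

Call:
{"method": "drive_tool", "body": {"offset": [[-0.0003, 0, -0.0025], [-0.0005, 0, -0.0047], [-0.0008, -0.004, -0.0047], [0.006, -0.0025, -0.0047], [0.0122, -0.001, -0.0047], [0.0145, 0.001, -0.0047], [0.0167, 0.0025, -0.0047], [0.0193, 0.004, -0.0047], [0.0218, 0.0054, -0.0046], [0.0218, 0.0054, -0.0046]], "angular": [[0.003, -0.001, 0.003], [0.003, -0.001, 0.003], [0.003, -0.001, 0.003], [0.003, -0.001, -0.04], [0.004, -0.001, -0.084], [0.004, -0.001, -0.128], [0.004, -0.001, -0.171], [0.004, -0.001, -0.215], [0.004, -0.001, -0.259], [0.004, -0.001, -0.259]]}}

```text
time_s: 15.95
tool_pos: [0.6086, -0.3169, 0.0412]
tool_rot: [-89.6, 80.1, 2.8]
force: [-0.2, -0.5, -3.4]
grip_width: 0.0212
```

```bash
python3 - <<'E'
from h import *
o=telemetry.get_obs();print(o["time_s"],o["tool_pos"],o["qpos"].round(1),o["grip_width"],o["force"],lipnow(o))
save(cam("scene"),"s15",(130,140,230,215),8)
E
```

```text
15.95 [ 0.6086207  -0.3169351   0.04115678] [ -4.5  30.8  41.8  98.4 -32.5  53.4 142.7] 0.021216757979297732 [-0.22166322 -0.49939868 -3.36345682] [ 0.76391281 -0.31048786  0.02318343]
```

View pics/s15.png

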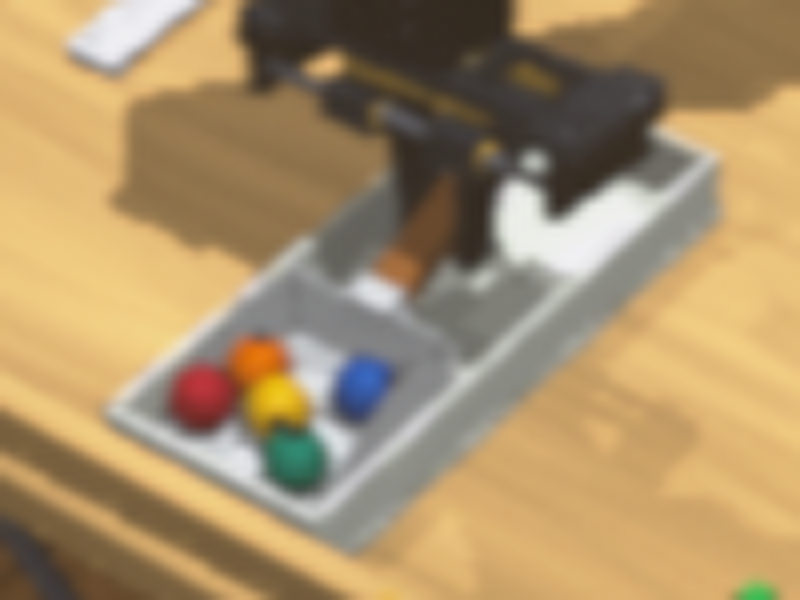

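```bash
python3 - <<'E'
from h import *
o=telemetry.get_obs();L=lipnow(o);Y=2.5
f=lambda *a:print([x.tolist() for x in scoop(*a,o)])
f([.7635,L[1],L[2]+.008],Y,-13)
f([.760,L[1],L[2]+.018],Y,-17)
f([.755,L[1]+.003,L[2]+.06],Y,-18)
f([.74,L[1]+.003,L[2]+.10],Y,-18)
E
```

```text
[[-0.0001, 0.0021, -0.0001], [-0.001, 0.001, -0.053]]
[[0.0002, 0.006, 0.0], [-0.001, 0.001, -0.123]]
[[-0.0393, 0.004, 0.0033], [-0.001, 0.001, -0.14]]
[[-0.0813, 0.0118, 0.0039], [-0.001, 0.001, -0.14]]
```

Call:
{"method": "drive_tool", "body": {"offset": [[0, 0.001, 0], [0, 0.002, 0], [0, 0.004, 0], [0, 0.006, 0], [0, 0.006, 0]], "angular": [[-0.001, 0.001, -0.025], [-0.001, 0.001, -0.053], [-0.001, 0.001, -0.09], [-0.001, 0.001, -0.123], [-0.001, 0.001, -0.123]]}}

```text
time_s: 16.62
tool_pos: [0.6024, -0.3173, 0.0402]
tool_rot: [-89.9, 73.0, 2.5]
force: [0.5, 0.1, -2.5]
grip_width: 0.0214
```

```bash
python3 - <<'E'
from h import *
o=telemetry.get_obs();print(o["time_s"],o["tool_pos"],o["qpos"].round(1),o["grip_width"],o["force"],lipnow(o))
save(cam("scene"),"s16",(130,140,230,215),8)
E
```

```text
16.625 [ 0.60238693 -0.31732349  0.04023418] [ -2.   26.1  39.4 104.9 -37.4  45.8 149.4] 0.02137872592495245 [ 0.52885631  0.13383376 -2.46447446] [ 0.75870962 -0.3108583   0.04152614]
```

View pics/s16.png

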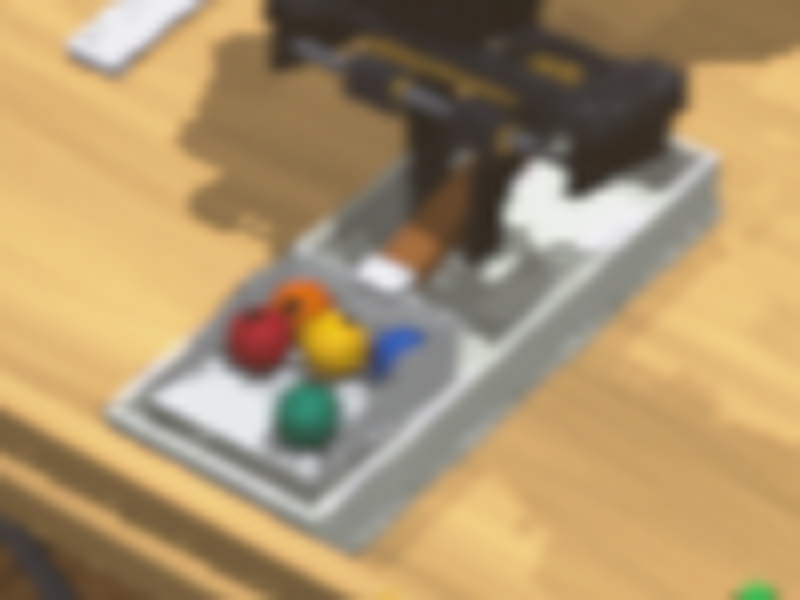

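Call:
{"method": "drive_tool", "body": {"offset": [[-0.012, 0.006, 0], [-0.03, 0.011, 0], [-0.05, 0.017, 0], [-0.075, 0.024, 0], [-0.1, 0.032, 0.004], [-0.12, 0.037, 0.01], [-0.12, 0.037, 0.01]], "angular": [[0, 0, 0], [0, 0, 0], [0.01, 0, 0], [0.03, 0, 0], [0.06, 0, 0], [0.08, 0, 0], [0.08, 0, 0]]}}

```text
time_s: 17.55
tool_pos: [0.5325, -0.311, 0.1472]
tool_rot: [-85.5, 72.7, 2.3]
force: [0.6, 0.3, -2.6]
grip_width: 0.0211
```

```bash
python3 - <<'E'
from h import *
o=telemetry.get_obs();print(o["time_s"],o["tool_pos"],o["tool_rot"],o["qpos"].round(1),o["grip_width"],o["force"],lipnow(o))
M=Rm(o);h=-M[:,1];print("yaw",np.degrees(np.arctan2(h[1],h[0])),"pitch",np.degrees(np.arcsin(-h[2])), "jaw z", M[2,2])
save(cam("scene"),"s17",(110,80,310,230),4)
E
```

```text
17.55 [ 0.532537   -0.31100458  0.14717391] [-85.47766226  72.72313706   2.30782632] [ -9.8  10.1  47.9 108.8 -23.1  52.9 136.8] 0.02109055759296782 [ 0.57175313  0.27363413 -2.5620491 ] [ 0.68888894 -0.31654021  0.14909141]
yaw -2.4272471123168513 pitch -17.22139088998979 jaw z 0.02341693962041691
```

View pics/s17.png

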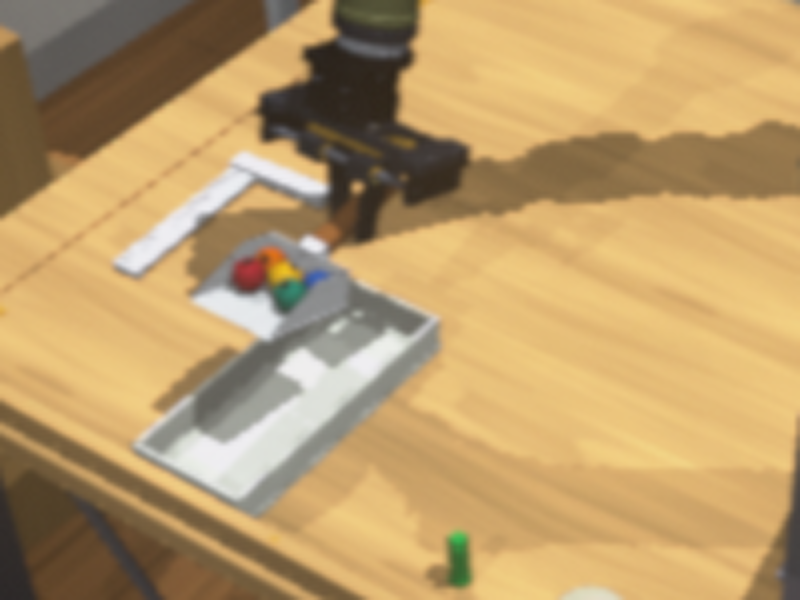

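```bash
cat >> h.py <<'E'
def rows(tcp1,yaw1,pit1,fr,o=None):
    """print rows: interpolate from now to (tcp1,yaw1,pit1), fractions fr"""
    o=o or telemetry.get_obs();M=Rm(o);h=-M[:,1]
    y0=np.degrees(np.arctan2(h[1],h[0]));p0=np.degrees(np.arcsin(-h[2]));P0=o["tool_pos"]
    A=[];B=[]
    for s in fr:
        y=y0+(yaw1-y0)*s;p=p0+(pit1-p0)*s
        Rt=down(y+90)@R.from_euler("z",p,degrees=True).as_matrix()
        a,b=goal(P0+(np.asarray(tcp1)-P0)*s,Rt,o);A.append(a.round(3).tolist());B.append(b.round(3).tolist())
    print(A);print(B)
E
python3 - <<'E'
from h import *
rows([.475,.05,.195],-22,-18,[.03,.1,.2,.32,.44,.56,.68,.8,.92,1])
E
```

```text
[[-0.002, 0.002, 0.011], [-0.006, 0.006, 0.036], [-0.012, 0.011, 0.072], [-0.019, 0.018, 0.115], [-0.026, 0.024, 0.158], [-0.033, 0.031, 0.201], [-0.04, 0.037, 0.244], [-0.048, 0.044, 0.287], [-0.055, 0.05, 0.33], [-0.059, 0.055, 0.359]]
[[0.01, 0.028, -0.001], [0.033, 0.035, -0.002], [0.065, 0.045, -0.004], [0.105, 0.057, -0.006], [0.144, 0.07, -0.008], [0.183, 0.082, -0.011], [0.222, 0.094, -0.013], [0.261, 0.107, -0.015], [0.3, 0.119, -0.018], [0.326, 0.128, -0.019]]
```

Call:
{"method": "drive_tool", "body": {"offset": [[-0.002, 0.002, 0.011], [-0.006, 0.006, 0.036], [-0.012, 0.011, 0.072], [-0.019, 0.018, 0.115], [-0.026, 0.024, 0.158], [-0.033, 0.031, 0.201], [-0.04, 0.037, 0.244], [-0.048, 0.044, 0.287], [-0.055, 0.05, 0.33], [-0.059, 0.055, 0.359]], "angular": [[0.01, 0.01, 0], [0.033, 0.03, -0.002], [0.065, 0.045, -0.004], [0.105, 0.057, -0.006], [0.144, 0.07, -0.008], [0.183, 0.082, -0.011], [0.222, 0.094, -0.013], [0.261, 0.107, -0.015], [0.3, 0.119, -0.018], [0.326, 0.128, -0.019]]}}

```text
time_s: 18.85
tool_pos: [0.4743, 0.0523, 0.1942]
tool_rot: [-89.9, 72.1, -21.9]
force: [0.9, -0.8, -3.6]
grip_width: 0.0214
```

```bash
python3 - <<'E'
from h import *
o=telemetry.get_obs();print(o["time_s"],o["tool_pos"],o["qpos"].round(1),o["force"],lipnow(o))
rows([.404,.407,.185],-45,-16,[.03,.1,.2,.32,.44,.56,.68,.8,.92,1])
save(cam("scene"),"s18",(150,60,400,240),3)
E
```

```text
18.85 [0.47429119 0.05226126 0.19420572] [-29.7 -13.4  10.1 122.2  16.6  58.4  41.3] [ 0.89305619 -0.76976012 -3.60530969] [ 0.61937555 -0.0061905   0.19797036]
[[-0.002, 0.006, 0.009], [-0.005, 0.019, 0.03], [-0.01, 0.038, 0.061], [-0.017, 0.061, 0.097], [-0.023, 0.084, 0.133], [-0.029, 0.107, 0.17], [-0.035, 0.13, 0.206], [-0.042, 0.153, 0.242], [-0.048, 0.176, 0.278], [-0.052, 0.191, 0.303]]
[[0.011, 0.004, 0.001], [0.038, 0.013, 0.003], [0.077, 0.025, 0.007], [0.123, 0.039, 0.011], [0.169, 0.054, 0.015], [0.215, 0.068, 0.018], [0.261, 0.082, 0.022], [0.308, 0.095, 0.026], [0.354, 0.109, 0.03], [0.385, 0.118, 0.033]]
```

View pics/s18.png

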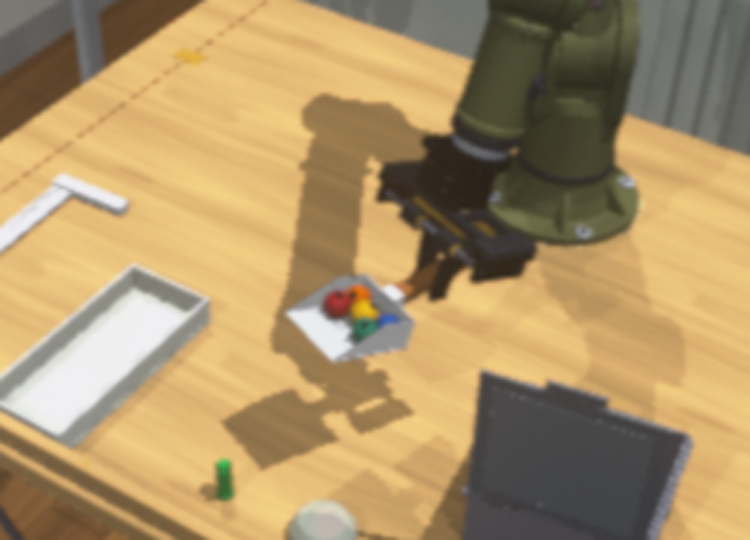

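Call:
{"method": "drive_tool", "body": {"offset": [[-0.002, 0.006, 0.009], [-0.005, 0.019, 0.03], [-0.01, 0.038, 0.061], [-0.017, 0.061, 0.097], [-0.023, 0.084, 0.133], [-0.029, 0.107, 0.17], [-0.035, 0.13, 0.206], [-0.042, 0.153, 0.242], [-0.048, 0.176, 0.278], [-0.052, 0.191, 0.303]], "angular": [[0.011, 0.004, 0.001], [0.038, 0.013, 0.003], [0.077, 0.025, 0.007], [0.123, 0.039, 0.011], [0.169, 0.054, 0.015], [0.215, 0.068, 0.018], [0.261, 0.082, 0.022], [0.308, 0.095, 0.026], [0.354, 0.109, 0.03], [0.385, 0.118, 0.033]]}}

```text
time_s: 20.15
tool_pos: [0.4013, 0.4142, 0.1846]
tool_rot: [-89.8, 74.3, -44.6]
force: [-0.3, -0.4, -3.5]
grip_width: 0.0214
```

```bash
python3 - <<'E'
from h import *
o=telemetry.get_obs();print(o["time_s"],o["tool_pos"],o["qpos"].round(1),o["force"],lipnow(o))
save(cam("scene"),"s19",(250,60,450,240),3.3)
save(cam("top"),"t19",(120,150,240,250),6)
E
```

```text
20.15 [0.40128042 0.41417204 0.18459846] [-47.5  13.2 -12.3  96.8  18.7  75.  -19.9] [-0.32800985 -0.42907319 -3.48524437] [0.51239422 0.30404012 0.18237745]
```

View pics/s19.png

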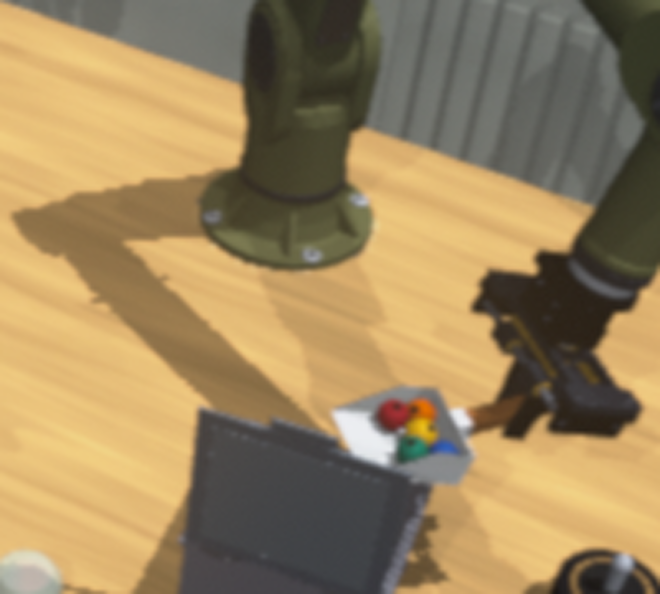

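View pics/t19.png

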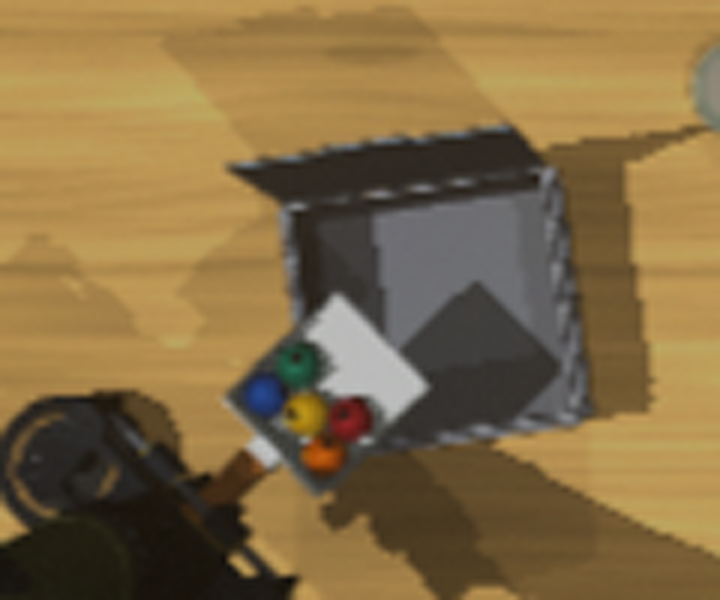

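```bash
python3 - <<'E'
from h import *
o=telemetry.get_obs();A=[];B=[]
for i,(p,z) in enumerate([(-10,.165),(-4,.145),(4,.125),(12,.108),(20,.095),(28,.085),(35,.078),(42,.072),(42,.072),(42,.072)]):
    s=min(1,(i+1)/4);a,b=scoop([.512+.013*s,.304-.014*s,z],-45,p,o);A.append(a.round(3).tolist());B.append(b.tolist())
print(A);print(B)
E
```

```text
[[0.003, -0.007, -0.0], [0.009, -0.013, -0.001], [0.011, -0.024, -0.001], [0.012, -0.038, -0.001], [0.01, -0.051, -0.001], [0.008, -0.066, -0.002], [0.006, -0.081, -0.002], [0.005, -0.098, -0.002], [0.005, -0.098, -0.002], [0.005, -0.098, -0.002]]
[[0.008, 0.003, 0.098], [0.008, 0.003, 0.203], [0.009, 0.002, 0.342], [0.009, 0.001, 0.482], [0.009, 0.001, 0.622], [0.009, 0.0, 0.761], [0.009, -0.0, 0.883], [0.009, -0.001, 1.006], [0.009, -0.001, 1.006], [0.009, -0.001, 1.006]]
```

Call:
{"method": "drive_tool", "body": {"offset": [[0.003, -0.007, 0], [0.009, -0.013, -0.001], [0.011, -0.024, -0.001], [0.012, -0.038, -0.001], [0.01, -0.051, -0.001], [0.008, -0.066, -0.002], [0.006, -0.081, -0.002], [0.005, -0.098, -0.002], [0.005, -0.098, -0.002], [0.005, -0.098, -0.002]], "angular": [[0.008, 0.003, 0.098], [0.008, 0.003, 0.203], [0.009, 0.002, 0.342], [0.009, 0.001, 0.482], [0.009, 0.001, 0.622], [0.009, 0, 0.761], [0.009, 0, 0.883], [0.009, 0, 1.006], [0.009, 0, 1.006], [0.009, 0, 1.006]]}}

```text
time_s: 21.5
tool_pos: [0.4674, 0.3474, 0.2056]
tool_rot: [90.0, 48.0, 135.0]
force: [-0.5, -0.2, -1.5]
grip_width: 0.0213
```

```bash
python3 - <<'E'
from h import *
o=telemetry.get_obs();print(o["time_s"],o["tool_pos"],o["qpos"].round(1),o["force"],lipnow(o))
save(cam("scene"),"s20",(250,60,450,240),3.3)
save(cam("top"),"t20",(120,150,240,250),6)
E
```

```text
21.5 [0.46743444 0.34744504 0.20556712] [-13.   24.2  -6.2  89.1 -34.5  88.3  33.7] [-0.50870909 -0.17801462 -1.48850125] [0.52516227 0.28962658 0.07213259]
```

View pics/s20.png

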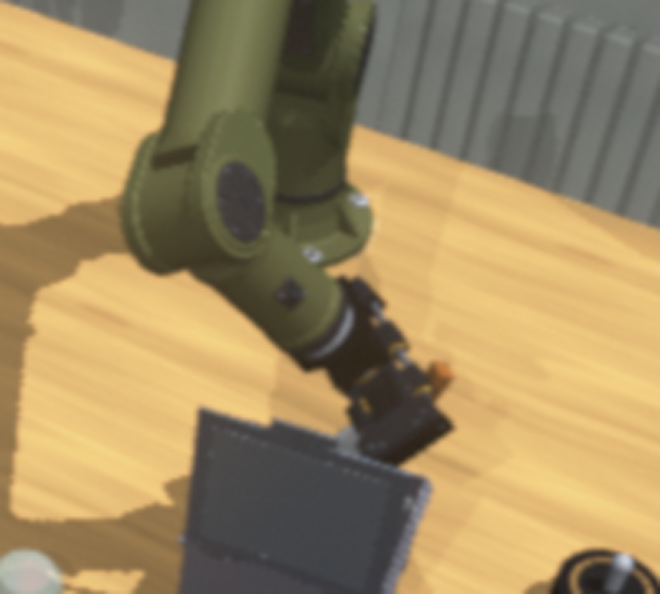

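View pics/t20.png

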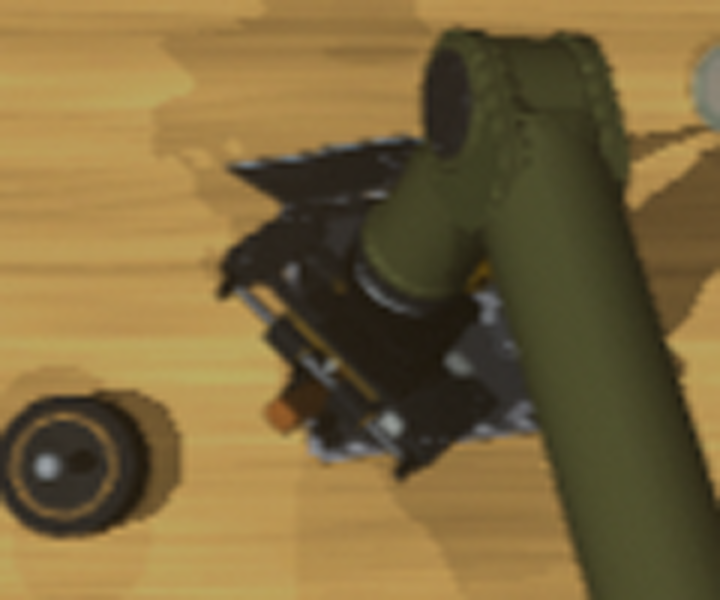

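```bash
python3 - <<'E'
from h import *
o=telemetry.get_obs();A=[];B=[]
for i,(p,z) in enumerate([(42,.09),(36,.11),(28,.13),(19,.15),(10,.165),(3,.18),(0,.19),(0,.2),(0,.2)]):
    s=min(1,(i)/6);a,b=scoop([.525-.06*s,.290+.06*s,z],-45,p,o);A.append(a.round(3).tolist());B.append(b.tolist())
print(A);print(B)
E
```

```text
[[-0.014, 0.01, -0.0], [-0.003, 0.038, 0.0], [0.013, 0.065, 0.0], [0.032, 0.088, 0.0], [0.055, 0.104, 0.0], [0.071, 0.118, 0.0], [0.081, 0.132, 0.0], [0.073, 0.138, 0.0], [0.073, 0.138, 0.0]]
[[0.002, -0.001, 0.0], [0.002, -0.001, -0.105], [0.002, -0.001, -0.244], [0.003, -0.001, -0.401], [0.003, -0.0, -0.558], [0.003, -0.0, -0.681], [0.003, -0.0, -0.733], [0.003, -0.0, -0.733], [0.003, -0.0, -0.733]]
```

Call:
{"method": "drive_tool", "body": {"offset": [[-0.014, 0.01, 0], [-0.003, 0.038, 0], [0.013, 0.065, 0], [0.032, 0.088, 0], [0.055, 0.104, 0], [0.071, 0.118, 0], [0.081, 0.132, 0], [0.073, 0.138, 0], [0.073, 0.138, 0]], "angular": [[0.002, -0.001, 0], [0.002, -0.001, -0.105], [0.002, -0.001, -0.244], [0.003, -0.001, -0.401], [0.003, 0, -0.558], [0.003, 0, -0.681], [0.003, 0, -0.733], [0.003, 0, -0.733], [0.003, 0, -0.733]]}}

```text
time_s: 22.72
tool_pos: [0.3603, 0.4553, 0.2467]
tool_rot: [3.7, 89.8, 48.6]
force: [0.7, -0.3, -2.4]
grip_width: 0.0215
```

```bash
python3 - <<'E'
from h import *
o=telemetry.get_obs();print(o["time_s"],o["tool_pos"],o["qpos"].round(1),o["force"],lipnow(o))
save(cam("scene"),"s21",(250,60,450,240),3.3)
save(cam("top"),"t21",(120,150,240,250),6)
E
```

```text
22.725 [0.36025107 0.45534131 0.2467039 ] [-42.   10.  -13.9  91.8   2.5  78.3 -11.3] [ 0.74558897 -0.26945293 -2.44828619] [0.46623269 0.34920287 0.20217552]
```

View pics/s21.png

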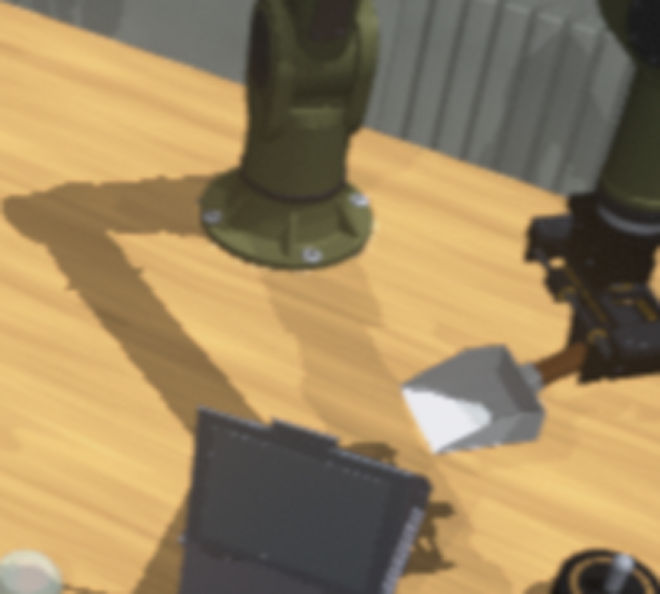

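View pics/t21.png

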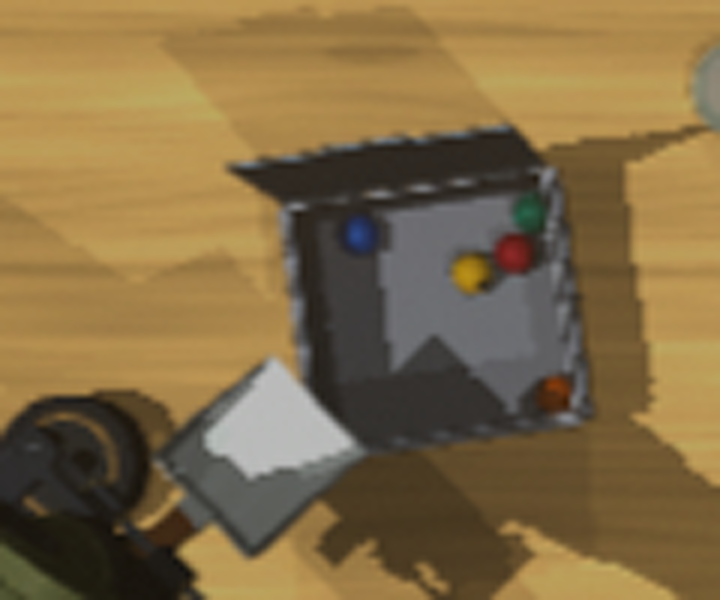

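```bash
python3 - <<'E'
from h import *
rows([.455,-.02,.22],-5,0,[.04,.14,.26,.38,.5,.62,.74,.86,.96,1])
E
```

```text
[[0.001, -0.016, -0.011], [0.004, -0.056, -0.037], [0.006, -0.105, -0.07], [0.01, -0.153, -0.102], [0.012, -0.202, -0.134], [0.016, -0.25, -0.166], [0.018, -0.298, -0.198], [0.022, -0.346, -0.23], [0.024, -0.387, -0.256], [0.025, -0.403, -0.267]]
[[-0.028, 0.001, 0.0], [-0.098, 0.001, 0.0], [-0.182, 0.001, 0.0], [-0.267, 0.001, 0.0], [-0.351, 0.001, 0.0], [-0.435, 0.001, 0.0], [-0.519, 0.001, 0.0], [-0.604, 0.001, 0.0], [-0.674, 0.001, 0.0], [-0.702, 0.001, 0.0]]
```

Call:
{"method": "drive_tool", "body": {"offset": [[0.001, -0.016, -0.011], [0.004, -0.056, -0.037], [0.006, -0.105, -0.07], [0.01, -0.153, -0.102], [0.012, -0.202, -0.134], [0.016, -0.25, -0.166], [0.018, -0.298, -0.198], [0.022, -0.346, -0.23], [0.024, -0.387, -0.256], [0.025, -0.403, -0.267]], "angular": [[-0.028, 0, 0], [-0.098, 0, 0], [-0.182, 0, 0], [-0.267, 0, 0], [-0.351, 0, 0], [-0.435, 0, 0], [-0.519, 0, 0], [-0.604, 0, 0], [-0.674, 0, 0], [-0.702, 0, 0]]}}

```text
time_s: 24.08
tool_pos: [0.4549, -0.025, 0.2199]
tool_rot: [1.1, 90.0, 85.7]
force: [0.1, 1.0, -0.6]
grip_width: 0.0214
```

```bash
python3 - <<'E'
from h import *
o=telemetry.get_obs();print(o["time_s"],o["tool_pos"],o["qpos"].round(1),o["force"],lipnow(o))
f=lambda *a:print([x.tolist() for x in goal(*a,o)])
f([.455,-.02,.06],down(85));f([.455,-.02,.0455],down(85))
E
```

```text
24.075 [ 0.45486162 -0.02501997  0.2198938 ] [-15.3  -5.7  14.2 110.7   1.4  74.8  83.1] [ 0.11311207  1.04656425 -0.6262666 ] [ 0.60419637 -0.03912876  0.17539294]
[[0.1599, 0.0003, 0.005], [-0.007, 0.0, -0.0]]
[[0.1744, 0.0003, 0.005], [-0.007, 0.0, -0.0]]
```

Call:
{"method": "drive_tool", "body": {"offset": [[0.03, 0, 0], [0.075, 0, 0], [0.115, 0, 0], [0.145, 0, 0], [0.16, 0, 0], [0.167, 0, 0], [0.172, 0, 0], [0.1745, 0, 0], [0.1745, 0, 0]], "angular": [[0, 0, 0], [0, 0, 0], [0, 0, 0], [0, 0, 0], [0, 0, 0], [0, 0, 0], [0, 0, 0], [0, 0, 0], [0, 0, 0]]}}

```text
time_s: 25.2
tool_pos: [0.4553, -0.0249, 0.0459]
tool_rot: [-62.3, 89.9, 22.3]
force: [-0.4, 0.6, -1.4]
grip_width: 0.0213
```

```bash
python3 - <<'E'
from h import *
o=telemetry.get_obs();print(o["time_s"],o["tool_pos"],o["force"],lipnow(o))
save(cam("scene"),"s22",(180,90,340,230),5)
E
```

```text
25.2 [ 0.45530461 -0.02491503  0.04585945] [-0.38003371  0.56632324 -1.40973234] [ 0.6046838  -0.03900374  0.0015016 ]
```

View pics/s22.png

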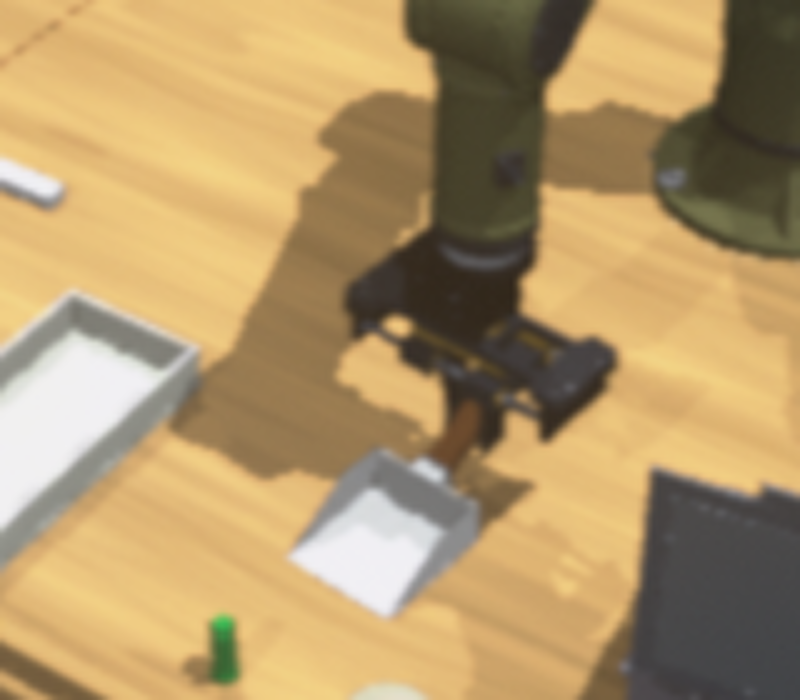

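Just above the desk; lower 1.5 mm, then open gently and withdraw.

Call:
{"method": "drive_tool", "body": {"offset": [[0.0008, 0, 0], [0.0016, 0, 0], [0.0016, 0, 0]], "angular": [[0, 0, 0], [0, 0, 0], [0, 0, 0]]}}

```text
time_s: 25.62
tool_pos: [0.4555, -0.0248, 0.0445]
tool_rot: [-63.8, 89.9, 20.8]
force: [-1.2, 0.5, 0.6]
grip_width: 0.0213
```

Call:
{"method": "drive_tool", "body": {"offset": [[0, 0, 0], [0, 0, 0], [0, 0, 0], [0, 0, 0], [0, 0, 0]], "angular": [[0, 0, 0], [0, 0, 0], [0, 0, 0], [0, 0, 0], [0, 0, 0]], "fingers": -0.3}}

```text
time_s: 26.25
tool_pos: [0.4555, -0.0248, 0.0445]
tool_rot: [-64.0, 89.9, 20.6]
force: [0.7, 0.2, -1.1]
grip_width: 0.0554
```

Call:
{"method": "drive_tool", "body": {"offset": [[-0.02, 0, 0], [-0.05, 0, 0], [-0.09, 0, 0], [-0.13, 0, 0], [-0.17, 0, 0], [-0.2, 0, 0], [-0.2, 0.0, 0], [-0.2, 0, 0]], "angular": [[0, 0, 0], [0, 0, 0], [0, 0, 0], [0, 0, 0], [0, 0, 0], [0, 0, 0], [0, 0, 0], [0, 0, 0]]}}

```text
time_s: 27.25
tool_pos: [0.4547, -0.0249, 0.2436]
tool_rot: [-11.1, 90.0, 73.5]
force: [-0.6, 0.6, 0.0]
grip_width: 0.0566
```

```bash
python3 - <<'E'
from h import *
o=telemetry.get_obs();print(o["time_s"],o["tool_pos"],o["force"],o["grip_width"])
save(cam("scene"),"s23",(120,80,420,280),2.6)
save(cam("top"),"t23",(90,130,410,280),2.4)
save(cam("scene"),"s23b",(296,170,386,270),6)
E
```

```text
27.25 [ 0.45470221 -0.02489091  0.24360705] [-0.63509758  0.55096305  0.02305278] 0.056619151424606017
```

View pics/s23.png

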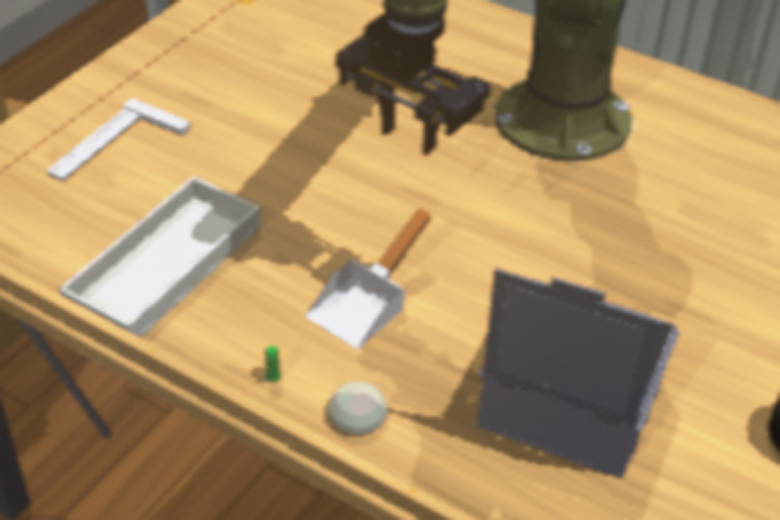

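View pics/t23.png

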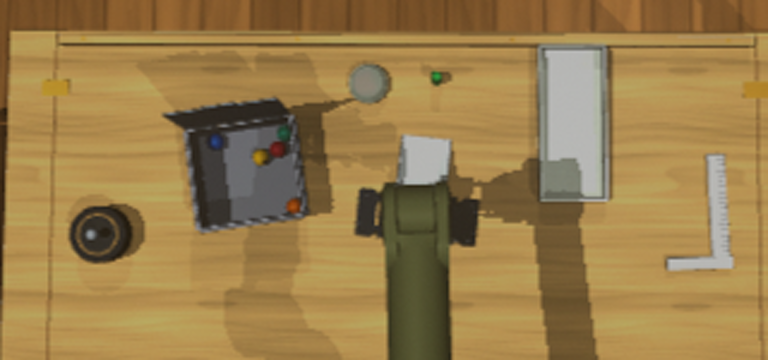

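View pics/s23b.png

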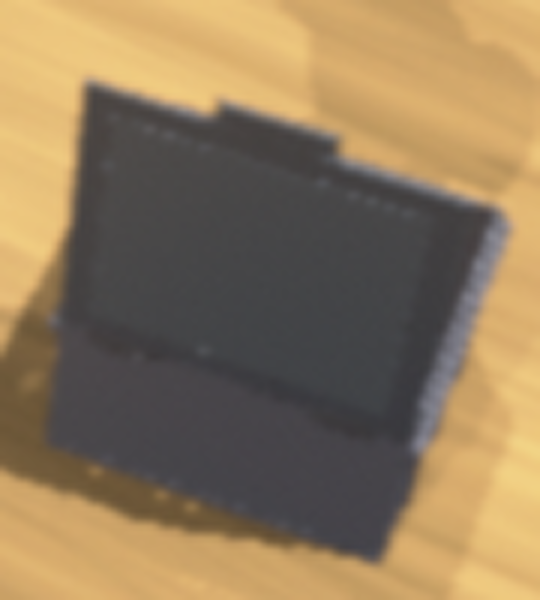

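```bash
python3 -c "
from cell import sign_off;print(sign_off())"
```

```text
the job is handed in; nothing more can be done
None
```

The job is done and handed in at about 27 s of the 72 s allowed. I pushed the flap upright with closed fingers. The scoop picked up all five beads in one pass, with the tray sliding back against the rail. I poured them into the box and set the empty scoop flat on the bare desk.

**Last checks:**
- **Beads:** all five are visible inside the box in the top view, and the tray is empty. The gripper never went near a bead.
- **Flap:** it stands at about 90° by image estimate, and looks the same as right after I released it.
- **Bystanders:** the tape roll, measuring square, paperweight and marker cap look unmoved by eye. I did not measure them again.
- **Forces:** every reading I took was under about 4 N, but I only read force at the end of each move, so brief peaks in between were not seen.

**One disagreement:** the top camera placed things about 7–10 mm off in y compared with the scene and wrist cameras. I used the wrist and scene values, and the contacts with the flap, scoop and tray bore them out.

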